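Hang the dip basket in the beaker

ROBOT

A 7-joint arm with a two-finger parallel gripper is mounted at the origin on a cart in front of the work surface, level with it; the furniture and walls round the work are solid. World frame = base frame: x ahead of the robot, y to its left, z up, the work surface at z = 0. Lengths are in mm, angles in rad, forces in N, time in s.
With the tool pointing down it reaches from about 400 to 875 mm from the base axis. Payload 4.4 kg.
Tool frame: the origin (TCP) lies at the very end of the fingers, on their centre line; the grasp point (between the pads) lies 19 mm behind it; z points along the fingers, y is the direction in which the jaws open and shut (so a half turn about z gives the same grasp; the last joint's range is limited). The gripper opens to 85 mm and grips with 20 to 120 N. Pads are 22 mm wide; open, the fingers measure 114 mm over their backs; the gripper's body (76 mm by 85 mm) begins 54 mm behind the grasp point. The pads swing forward as they close: fully open they stand 13 mm farther back than shut.
Start: joints at [1.091, 0.628, 0.038, 1.517, -0.027, 0.996, -0.02], TCP at [261.388, -595.142, 231.313] pointing down, gripper open.
Joint ranges: [-3.06, 3.06], [-0.37, 2.12], [-1.25, 1.32], [0.18, 2.47], [-1.1, 4.24], [0.23, 1.98], [-2.94, 2.94]. Speed limits (rad/s): [2.57, 2.57, 3.14, 3.14, 3.14, 3.14, 3.14].

INTERFACE

Orientations are given as [roll, pitch, yaw] about the fixed x, y, z axes, in that order (R = Rz(yaw) Ry(pitch) Rx(roll)).
In Python, from cell import ctrl gives the robot as it stands. The module is installed in compiled form; this text tells all that it offers.
- The arm moves only by the shell command python3 -m jog 'ROWS'. ROWS is text: rows parted by semicolons, each of 7 numbers parted by spaces: the shift along the tool's x, y, z in mm, then the turn, a rotation vector about the tool's x, y, z in degrees, then the opening, from -1 (shut) to 1 (fully open). In form: x y z wx wy wz claw; .... A call has 1 to 8 rows; each row is the pose to reach, as a shift and turn from the pose commanded when the call began, along the tool's axes at that moment; what a row does not reach only later rows make up. A row lasts 1/8 s, in which the tool goes at most 62.5 mm and 10.7 degrees, less where a joint would pass 70% of its speed; a pose out of reach is approached as far as the arm can. A call with a gripper value outside its range is refused whole. The fingers move at their own pace and stop on an object; the grip force is fixed at half the most. Time passes only in rows, so rows that repeat a pose let the fingers close. It gives the time, the measured TCP pose, the force and the opening at its end, in the units of the state.
- ctrl.read_state(): the state, without advancing time (a new reading comes with each control period).
- ctrl.get_image(name): name is "scene" or "side" or "wrist"; returns a dict with "image" (384x512x3 uint8, red, green, blue), "z_map" (384x512 float32, mm along the optical axis (not along the pixel's ray), 0 where there is no reading), "vertical_fov" (degrees; the focal length in pixels is half the picture's height over the tangent of half this angle, whatever the lens; pixels are square), "cx", "cy" (the principal point, pixels), "extrinsics" (4x4, takes a point from world to camera coordinates); the wrist camera has in their place "hand_eye" (4x4, takes a point from camera to tool coordinates, whose origin is the TCP and whose axes are the flange's). Camera axes: x right, y down, z forward; pixel columns grow to the right and rows downward; lengths in mm; the calibration is good to about 2 mm. The wrist camera is an equidistant fisheye: a pixel r from the principal point sees the ray r / f radians off the axis. A picture is of the moment at which its call begins: read the wrist's pose just before it.
- ctrl.finish_job(): hands the job in, once; it reports no verdict.
The state is a dict: "clock": time; "qpos": joint angles; "qd": joint speeds; "tau": joint torques, N m; "eef_pos": TCP position; "tool_rot": TCP orientation; "force": force on the tool from outside, world axes, zero at the start; "torque": the same for the moment, N m; "width": finger opening in mm.
Only numpy, scipy, OpenCV 4.12 (cv2) and the standard library are available. Lean on these libraries where they do the work, as an engineer would, in place of code of your own. Each camera call takes 0.05 s, during which the arm holds its last target.

TASK

Take the little wire dip basket out of its sloped drying rest by its black grip and hang it inside the empty beaker, with its bent clip hooked over the beaker's rim. The clip may be set at any height on the stem, so lower the basket gently until you feel the clip resting on the rim before you let go; do not drop it, and do not push the beaker over or shift it far. Leave the basket hanging upright and still, clear of the beaker's bottom, and leave the other things where they are.

Things in the scene. Friction and masses are not known exactly. Their poses are not given: they have to be found in the camera images.
- basket: Wire dip basket with a stem, about 105 g. Upright frame: z up the stem, +x the hook side; origin on the stem axis level with the basket's underside. Basket x -19..-1, y +-10, z 0..34 mm; steel stem 5 (x) x 10 (y) mm up to z 84. At first it leans in the rest, z axis about 31 degrees from vertical, top towards the rest's -x side, same heading as the rest; draw it out along its own z.
- basket_grip (a point): Centre of the black grip on top of the stem, at basket z = 100 mm: 8 mm thick (x), 24 wide (y), 32 tall, to be pinched across its thickness with the fingers pointing down the stem. Axes as the basket's.
- basket_slot (a point): Point at basket x 8, z 46 mm: mid-slot between stem face (x 2.5) and bent lip (x 13.5 to 16.5, its end flared to 19). Lip 12 mm wide (y), hangs 17 mm below the clip's underside. That underside, which rests on the rim, lies 0 to 20 mm ABOVE this point: set differently each time, tight (slips above 40 N), not reported; feel or see it. Clip collar 16 mm wide (y), 8 high.
- beaker: Empty clear beaker, loose, about 140 g, 76 mm high; origin centre of its underside, z up. Rim: outer radius 32, inner 26 mm (6 mm thick with the flare); inside radius about 25, floor 2 mm. Pouring spout on its y axis, so the rim is plain within 45 degrees of its +x and -x axes. It stands loose: a few newtons on the rim are harmless, 18 N is too much.
- rest: Grey sloped drying rest, fixed; foot plate 85 x 50 mm, 50 high. Origin on the worktop under the lower end of the leaning basket, whose origin is at (0, 0, 23 mm) here. Sloped plate under the basket on the -x side, cheeks at y = +-14 mm along the basket's lower 20 mm. The stem and grip overhang freely towards -x, the grip about 110 mm above the worktop.
- vial_a: bystander: small vial with white cap, 25 mm wide, 51 high, origin centre of underside
- weight: bystander: calibration weight with a knob, 27 mm wide, 48 high, origin centre of underside
- dish: bystander: petri dish, 62 mm wide, 12 high, origin centre of underside
- clock: bystander: round timer, 65 mm wide, 30 high, origin centre of underside
Things that resemble listed ones, but are neither listed nor needed, are in the scene too. There is more than one size of the basket; the job needs the larger.

How it is judged:
By the outcome, as a careful person would: the job done as asked, in the order asked, and still so for the second after the job is handed in, with the robot touching nothing.
It also fails if it takes over 48 s, if anything falls off the work surface, if the arm or the gripper's body presses on something with over 40 N, if the wrist force passes 120 N, or if a joint passes its speed limit or range.

## Working session

There is one attempt and no reset: what is moved stays moved. The work goes in short steps, Python scripts to look and compute and a shell command to move; the robot and the scene stay as the last step left them, time stands still between calls to the robot, and variables do not carry over. Pictures are saved under pics/ and viewed, and the job is handed in when it is done.

```bash
mkdir -p pics
cat > h.py <<'E'
import numpy as np,cv2
from cell import ctrl
from scipy.spatial.transform import Rotation as R
def grab(n,tag):
    s=ctrl.read_state(); d=ctrl.get_image(n); 
    cv2.imwrite(f'pics/{tag}.png',cv2.cvtColor(d['image'],cv2.COLOR_RGB2BGR))
    np.savez(f'pics/{tag}.npz',**{k:v for k,v in d.items()},pos=s['eef_pos'],rot=s['tool_rot'])
    return s,d
def cloud(d):
    h,w=d['z_map'].shape; f=h/2/np.tan(np.radians(float(d['vertical_fov']))/2)
    v,u=np.mgrid[:h,:w]; z=d['z_map']
    p=np.stack([(u-d['cx'])/f*z,(v-d['cy'])/f*z,z],-1)
    T=np.linalg.inv(d['extrinsics']); return p@T[:3,:3].T+T[:3,3]
E
python3 - <<'E'
from h import *
for n in('scene','side','wrist'):
    s,d=grab(n,n+'0'); print(n,d['vertical_fov'],d['cx'],d['cy'],(d['z_map']>0).mean())
    if n!='wrist': print(np.linalg.inv(d['extrinsics']).round(2))
print(s)
E
```

```text
scene 51.11599688722737 259.3377008850478 189.92140903375966 0.9671173095703125
[[ 5.7000e-01 -3.4000e-01  7.5000e-01 -2.0350e+02]
 [-8.2000e-01 -2.5000e-01  5.2000e-01 -6.1351e+02]
 [ 1.0000e-02 -9.1000e-01 -4.2000e-01  5.3300e+02]
 [ 0.0000e+00  0.0000e+00  0.0000e+00  1.0000e+00]]
side 53.72529731466114 249.39923688591884 192.6885689912478 0.9957122802734375
[[-9.0000e-01 -2.3000e-01  3.8000e-01  2.9484e+02]
 [-4.4000e-01  4.8000e-01 -7.6000e-01  5.8659e+02]
 [-1.0000e-02 -8.5000e-01 -5.3000e-01  5.5272e+02]
 [ 0.0000e+00  0.0000e+00  0.0000e+00  1.0000e+00]]
wrist 65.70646984690485 255.06964065374856 192.8608797043769 0.9959259033203125
{'clock': 0.1, 'qpos': array([ 1.09116625,  0.62927473,  0.0384289 ,  1.51826576, -0.02699833,
        0.99631749, -0.02001695]), 'qd': array([-1.96246121e-03, -1.20661059e-03,  1.60967422e-03, -9.32350180e-04,
        2.29250399e-05,  1.62051990e-04, -7.55292924e-04]), 'tau': array([ 3.29380004e-03, -5.64523745e+01,  1.23078134e+00, -1.93972403e+01,
        1.13944596e-02,  5.41644826e-03, -1.79349809e-05]), 'eef_pos': array([ 261.18494302, -594.5962772 ,  230.46781502]), 'tool_rot': array([-3.13984479e+00,  1.10594492e-05,  4.13826916e-01]), 'force': array([0.47023605, 0.19710518, 0.14578151]), 'torque': array([ 0.05450395,  0.01367552, -0.00988366]), 'width': 84.99118569683317}
```

View pics/scene0.png

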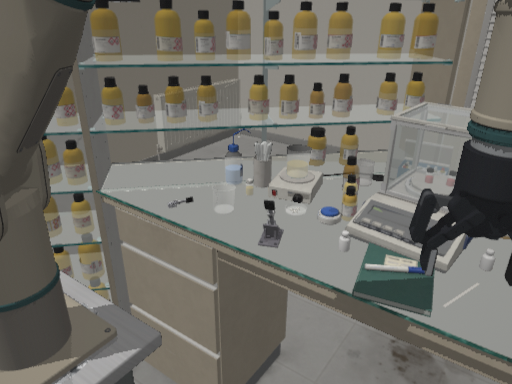

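View pics/side0.png

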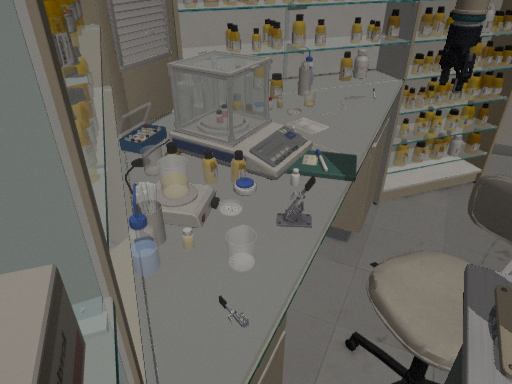

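View pics/wrist0.png

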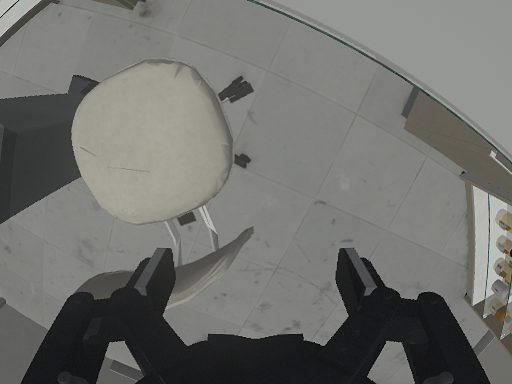

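The scene view shows the rest with the basket at about (270,225), the beaker at (225,198) and the small basket lying at (180,202). In the side view these are at (295,205), (240,245) and (233,310). I'll zoom in and measure.

Run:
```python
from h import *
for n,(u0,u1,v0,v1) in dict(scene=(160,360,165,265),side=(170,340,165,285)).items():
    im=cv2.imread(f'pics/{n}0.png')[v0:v1,u0:u1]; cv2.imwrite(f'pics/{n}0z.png',cv2.resize(im,None,fx=4,fy=4,interpolation=cv2.INTER_CUBIC))
    d=dict(np.load(f'pics/{n}0.npz')); P=cloud(d)[v0:v1,u0:u1]; rgb=d['image'][v0:v1,u0:u1].astype(int)
    m=(rgb.max(-1)<50)&(P[...,2]>5)
    k,l,st,c=cv2.connectedComponentsWithStats(m.astype(np.uint8))
    for i in range(1,k):
        if st[i,4]>12: q=P[l==i]; print(n,c[i].round()+[u0,v0],st[i,4],np.median(q,0).round(1),q.min(0).round(),q.max(0).round())
    # workplane z
    print(n,np.percentile(P[...,2],[5,25,50]))
```

```text
scene [351. 178.] 49 [ 814.9 -226.7   87.6] [ 811. -235.   77.] [ 824. -217.   98.]
scene [350. 190.] 63 [ 736.9 -258.3   87.6] [ 729. -269.   76.] [ 745. -247.   97.]
scene [297. 198.] 55 [ 726.6 -105.9   23.5] [ 720. -117.   10.] [737. -92.  35.]
scene [189. 199.] 16 [556.8 165.5  10.2] [548. 161.   6.] [563. 170.  15.]
scene [269. 205.] 77 [ 499.  -155.3  111.1] [ 488. -166.   95.] [ 510. -141.  123.]
scene [-101.41301975   -0.74160836    0.52512618]
side [310. 183.] 78 [ 503.2 -144.7  110.9] [ 493. -161.   94.] [ 516. -137.  122.]
side [214. 203.] 55 [730.  -90.4  26.1] [ 724. -103.    9.] [737. -85.  36.]
side [-8.08032207e+02 -1.81561611e+00 -7.09300112e-01]
```

```bash
sleep 0
```

```text
(no output)
```

View pics/scene0z.png

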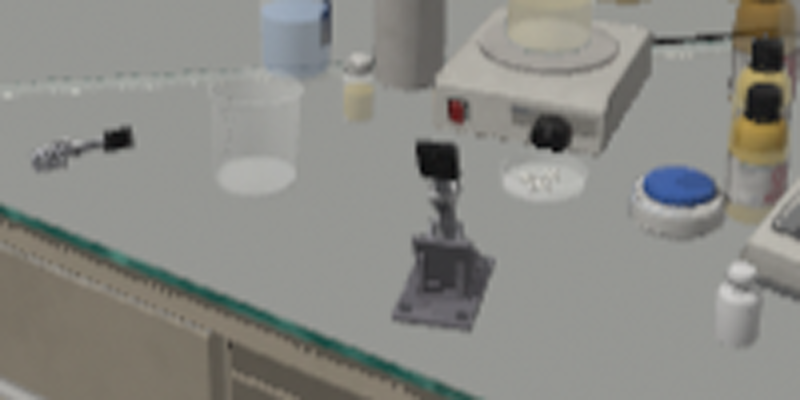

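View pics/side0z.png

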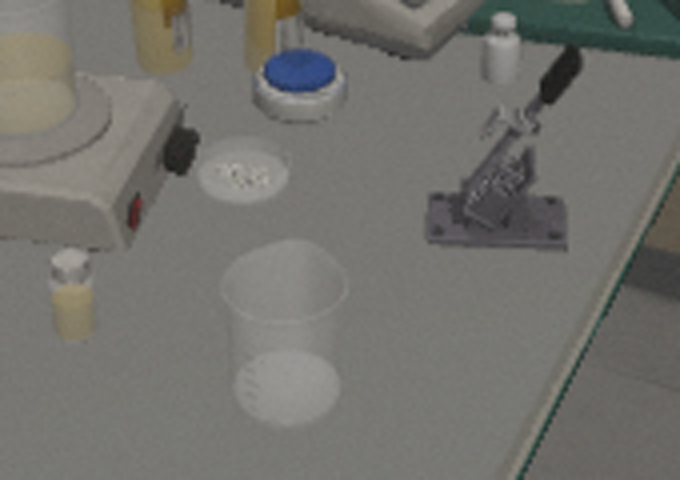

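The zooms show the grip at scene (269,205) / side (310,183). The rest's foot is in the lower middle. The beaker's rim and floor ellipses are clear, with the floor at about side (242,262). Next I'll measure the heading of the rest and the beaker centre.

Run:
```python
from h import *
for n in('scene','side'):
    d=dict(np.load(f'pics/{n}0.npz')); P=cloud(d); rgb=d['image'].astype(int)
    near=np.linalg.norm(P[...,:2]-[530,-150],axis=-1)<120
    m=near&(rgb.max(-1)<115)&(P[...,2]<130)&(P[...,2]>-8)&(P[...,0]<620)
    q=P[m]; print(n,m.sum(),np.histogram(q[:,2],bins=np.arange(-8,130,6)))
    f=(m&(P[...,2]<14)&(P[...,2]>1))
    r=cv2.minAreaRect(P[f][:,:2].astype(np.float32)); print('foot rect',r, np.median(P[f][:,2]))
    dk=near&(rgb.max(-1)<50)&(P[...,2]>90); q=P[dk]; c=q.mean(0);w=np.linalg.svd(q-c)[2]; print('grip',c,w.round(3))
    b=np.linalg.norm(P[...,:2]-[560,40],axis=-1)<150
    np.set_printoptions(suppress=True)
    h=384/2/np.tan(np.radians(d['vertical_fov'])/2)
    T=np.linalg.inv(d['extrinsics'])
    def ray(u,v,z):
        r=T[:3,:3]@np.array([(u-d['cx'])/h,(v-d['cy'])/h,1]);return T[:3,3]+r*(z-T[2,3])/r[2]
    z4=lambda x,y:(x/4-.375+(160 if n=='scene' else 170),y/4-.375+165)
    pts=dict(scene=dict(floor=(256,176,2),rimL=(210,90,76),rimR=(303,90,76)),side=dict(floor=(288,387,2),rimL=(221,285,76),rimR=(349,285,76),rimT=(293,240,76),rimB=(283,329,76)))[n]
    for k,(x,y,z) in pts.items(): print(k,ray(*z4(x,y),z).round(1))
```

```text
scene 722 (array([121,  45, 217,  26,  28,  23,  29,  27,  32,  26,   5,   5,   3,
         9,  15,   8,   5,  14,  15,  19,  18,  31]), array([ -8,  -2,   4,  10,  16,  22,  28,  34,  40,  46,  52,  58,  64,
        70,  76,  82,  88,  94, 100, 106, 112, 118, 124]))
foot rect ((528.9522705078125, -143.80406188964844), (80.31006622314453, 48.17792510986328), 21.165699005126953) 6.533950638524971
grip [ 499.42527436 -154.89377131  110.29322776] [[ 0.443  0.181 -0.878]
 [-0.365  0.931  0.008]
 [-0.819 -0.317 -0.479]]
floor [581.8  53.8   2. ]
rimL [553.4  68.9  76. ]
rimR [591.5  17.3  76. ]
side 1031 (array([ 87, 240, 253,  28,  53,  38,  45,  40,  46,  24,   8,  10,  12,
        19,  21,  11,   7,  12,  19,  18,  18,  22]), array([ -8,  -2,   4,  10,  16,  22,  28,  34,  40,  46,  52,  58,  64,
        70,  76,  82,  88,  94, 100, 106, 112, 118, 124]))
foot rect ((512.01953125, -151.0797882080078), (129.8294677734375, 58.36344528198242), 22.631731033325195) 4.930412657216266
grip [ 503.19272526 -146.13211064  110.24792796] [[ 0.445  0.264 -0.856]
 [ 0.533 -0.846  0.017]
 [ 0.72   0.464  0.517]]
floor [580.2  49.6   2. ]
rimL [606.5  69.4  76. ]
rimR [548.5  41.5  76. ]
rimT [590.9  20.1  76. ]
rimB [562.8  86.2  76. ]
```

The rest's heading is about 22°. The grip centre is near (501,-150,110), against an expected height of 109. The beaker is near (579,53). Before approaching, I'll move to a vantage point and bring tool y parallel to basket +x.

```bash
python3 - <<'E'
import numpy as np
np.set_printoptions(suppress=True,precision=2)
print(np.load('pics/wrist0.npz')['hand_eye'])
E
python3 -m jog '40 -35 -30 0 0 -9 1;90 -75 -60 0 0 -19 1;145 -120 -70 0 0 -29 1;200 -165 -80 0 0 -39 1;255 -210 -80 0 0 -49 1;310 -255 -80 0 0 -59 1;365 -300 -80 0 0 -69 1;400 -330 -80 0 0 -79 1'
```

```text
[[  -0.     -0.95   -0.32   81.84]
 [   1.     -0.     -0.     -0.28]
 [  -0.     -0.32    0.95 -142.45]
 [   0.      0.      0.      1.  ]]
clock: 1.15
eef_pos: [479.7, -162.2, 311.3]
tool_rot: [3.141, 0.0, 1.798]
force: [0.5, -0.0, -0.3]
width: 85.5
```

Run:
```python
from h import *
s,d=grab('wrist','w1');print(s['eef_pos'],s['tool_rot'],s['qpos'].round(2))
```

```text
[ 479.72693991 -162.20746366  311.32187234] [3.14139067e+00 4.39447376e-04 1.79801932e+00] [ 0.57  0.35 -0.41  1.79  0.16  1.03  0.33]
```

View pics/w1.png

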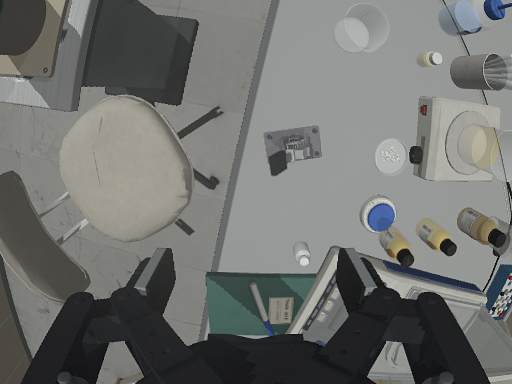

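The wrist view shows the rest's foot at about (293,146), the grip at (277,162), and the beaker at (362,28) with rim and floor visible. I'll measure from here with the fisheye model and enlarge the beaker.

```bash
cat >> h.py <<'E'
def frays(d,u,v):
    f=384/2/np.tan(np.radians(float(d['vertical_fov']))/2)
    x=np.asarray(u,float)-d['cx'];y=np.asarray(v,float)-d['cy'];r=np.hypot(x,y)+1e-9;t=r/f
    c=np.stack([np.sin(t)*x/r,np.sin(t)*y/r,np.cos(t)],-1)
    H=d['hand_eye'];Rt=R.from_euler('xyz',d['rot']).as_matrix()
    return c@(Rt@H[:3,:3]).T, Rt@H[:3,3]+d['pos'], c
def wplane(d,u,v,z):
    r,o,_=frays(d,u,v); return o+r*((z-o[2])/r[...,2])[...,None]
def wcloud(d):
    v,u=np.mgrid[:384,:512]; r,o,c=frays(d,u,v); return o+r*(d['z_map']/c[...,2])[...,None]
E
python3 - <<'E'
from h import *
d=dict(np.load('pics/w1.npz'));P=wcloud(d);rgb=d['image'].astype(int)
np.set_printoptions(suppress=True,precision=1)
near=np.linalg.norm(P[...,:2]-[525,-148],axis=-1)<75
print('table z',np.median(P[150:200,340:370,2]))
f=near&(P[...,2]>2.5)&(P[...,2]<14)&(rgb.max(-1)<130)
print(f.sum(),cv2.minAreaRect(P[f][:,:2].astype(np.float32)),np.median(P[f][:,2]))
g=near&(P[...,2]>85)&(rgb.max(-1)<60);q=P[g];c=q.mean(0);print('grip',g.sum(),c,np.linalg.svd(q-c)[2].round(3),q.min(0),q.max(0))
x=d['image'][0:70,310:410][...,::-1];cv2.imwrite('pics/w1b.png',cv2.resize(x,None,fx=8,fy=8,interpolation=cv2.INTER_CUBIC))
x=d['image'][110:190,250:340][...,::-1];cv2.imwrite('pics/w1r.png',cv2.resize(x,None,fx=7,fy=7,interpolation=cv2.INTER_CUBIC))
E
```

```text
table z -0.5175717299280791
907 ((534.1937866210938, -140.09400939941406), (84.66907501220703, 50.55006408691406), 21.392498016357422) 5.811094985815373
grip 19472 [ 504.4 -145.1  387.1] [[ 0.3 -0.  -1. ]
 [ 1.   0.1  0.3]
 [ 0.1 -1.   0. ]] [ 450.1 -165.8   97. ] [ 551.1 -132.5  419.7]
```

View pics/w1b.png

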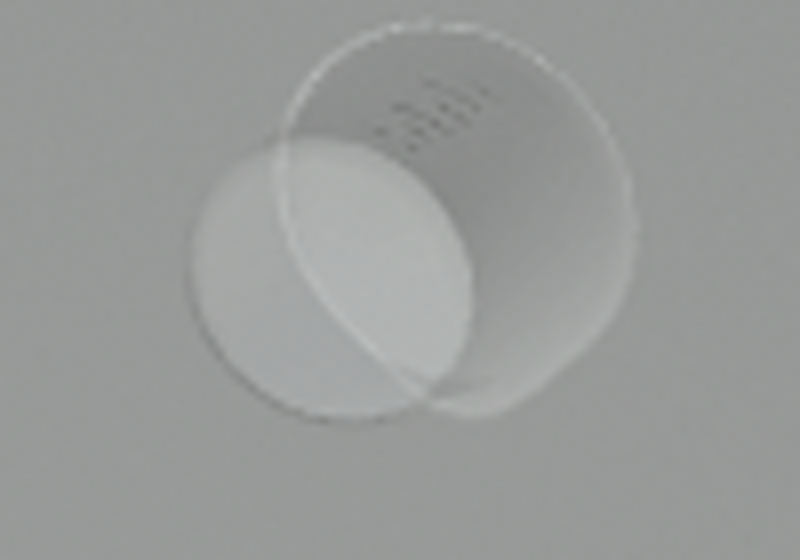

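View pics/w1r.png

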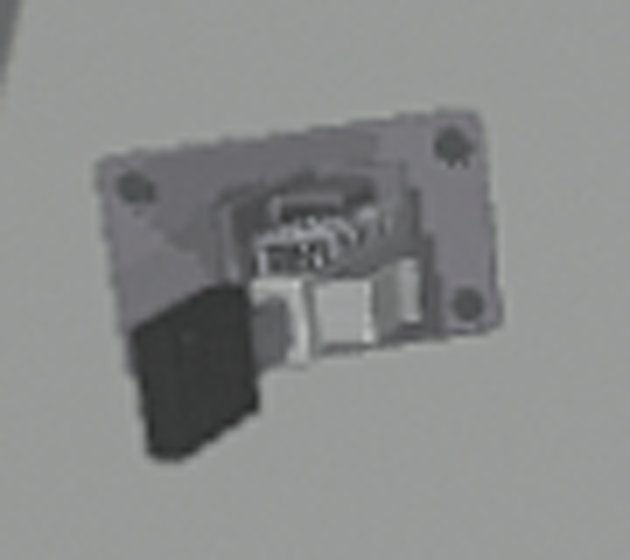

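The spout is at px (368.5,51), at the bottom of the rim in this view. I'll fit the rim circle without the spout, and the floor circle.

Run:
```python
from h import *
d=dict(np.load('pics/w1.npz'));P=wcloud(d);rgb=d['image'].astype(int)
np.set_printoptions(suppress=True,precision=1)
def px(a): a=np.array(a,float); return a[:,0]/8-.44+310,a[:,1]/8-.44
def circ(q):
    A=np.c_[2*q[:,:2],np.ones(len(q))];b=(q[:,:2]**2).sum(1);s=np.linalg.lstsq(A,b,rcond=None)[0];r=np.sqrt(s[2]+s[0]**2+s[1]**2)
    return s[:2],r,np.linalg.norm(q[:,:2]-s[:2],axis=1)-r
rim=[(420,18),(340,50),(284,150),(296,260),(350,335),(602,110),(636,240),(540,48)]
c,r,e=circ(wplane(d,*px(rim),76));print('rim',c,r,e)
sp=wplane(d,*px([(470,414)]),76)[0];print('spout',sp,np.degrees(np.arctan2(*(sp[:2]-c)[::-1])),np.linalg.norm(sp[:2]-c))
fl=[(190,260),(330,135),(420,180),(472,280),(340,420),(230,370),(430,395),(225,180)]
print('floor',circ(wplane(d,*px(fl),2)))
v,u=np.mgrid[:384,:512];g=(u>262)&(u<295)&(v>145)&(v<180)&(rgb.max(-1)<60)
q=P[g];cc=q.mean(0);print('grip',g.sum(),cc,np.linalg.svd(q-cc)[2].round(3),q.min(0),q.max(0))
```

```text
rim [580.6  52.1] 32.42928841832877 [ 0.2 -0.5 -0.8  0.3  0.7  0.3 -1.   0.8]
spout [589.4  16.1  76. ] -76.1590709537675 37.11078307262751
floor (array([581.7,  52.9]), np.float64(29.136343609971377), array([-0. ,  0.7, -0. , -0.2, -0.4,  0.6,  0.1, -0.9]))
grip 289 [ 504.3 -150.4  114.8] [[ 0.2 -0.1 -1. ]
 [ 0.   1.  -0.1]
 [ 1.   0.   0.2]] [ 461.1 -164.4   97. ] [517.6 -82.1 453.7]
```

```bash
cat > plan.py <<'E'
from h import *
np.set_printoptions(suppress=True,precision=2)
th=np.radians(21.6);lean=np.radians(31)
ex=np.array([np.cos(th),np.sin(th),0]);ey=np.array([-np.sin(th),np.cos(th),0]);ez=np.array([0,0,1.])
bz=-np.sin(lean)*ex+np.cos(lean)*ez; bx=np.cos(lean)*ex+np.sin(lean)*ez
RG=np.c_[np.cross(bx,-bz),bx,-bz]   # tool x,y,z
def delta(pos,Rt,s=None):
    s=s or ctrl.read_state(); R0=R.from_euler('xyz',s['tool_rot']).as_matrix()
    return R0.T@(pos-s['eef_pos']), np.degrees(R.from_matrix(R0.T@Rt).as_rotvec())
E
python3 - <<'E'
from plan import *
d=dict(np.load('pics/w1.npz'));P=wcloud(d);rgb=d['image'].astype(int)
v,u=np.mgrid[:384,:512];g=(u>262)&(u<295)&(v>145)&(v<180)&(rgb.max(-1)<60)&(P[...,2]<130)&(P[...,2]>90)
q=P[g];print('wrist grip',g.sum(),q.mean(0),np.percentile(q,[2,98],axis=0))
G=np.array([501.5,-150.5,109.5])
# in-basket coordinates of each view's dark points relative G
B=np.c_[bx,ey,bz]
print('w',np.percentile((q-G)@B,[3,50,97],axis=0))
for n in('scene','side'):
    dd=dict(np.load(f'pics/{n}0.npz'));p=cloud(dd);m=(dd['image'].max(-1)<60)&(np.linalg.norm(p-G,axis=-1)<30)
    print(n,m.sum(),np.percentile((p[m]-G)@B,[3,50,97],axis=0))
print('foot from G',(G+51.5*ex))
for off in(70,):
    print(delta(G+bz*(-19+1+off),RG))
E
```

```text
wrist grip 288 [ 504.5  -150.68  113.64] [[ 494.07 -162.71   99.27]
 [ 515.17 -139.25  123.4 ]]
w [[  0.11 -12.18 -14.5 ]
 [  5.18  -1.24   3.52]
 [  6.03   8.96  13.7 ]]
scene 81 [[ -4.12 -13.64 -15.25]
 [ -2.92  -3.93   3.7 ]
 [  0.97   7.07  15.75]]
side 83 [[ -1.78  -9.52 -18.19]
 [  3.77   5.75  -0.72]
 [  5.34  10.89  13.01]]
foot from G [ 549.38 -131.54  109.5 ]
(array([ -7.35, -10.14, 157.71]), array([-30.57,   1.76,  -7.48]))
```

```bash
python3 - <<'E'
from plan import *
G=np.array([502.7,-151.3,110]);print(delta(G+bz*(-19+1+70),RG))
E
python3 -m jog '0 0 0 -6 0 -2 0.5;0 0 20 -13 0 -4 0;-2 -3 50 -20 0.5 -5 0;-4 -6 80 -26 1 -6.5 0;-6 -8 110 -30.5 1.8 -7.5 0;-8 -9 135 -30.5 1.8 -7.5 0;-8.5 -9 157 -30.5 1.8 -7.5 0;-8.5 -9 157 -30.5 1.8 -7.5 0'
python3 - <<'E'
from plan import *
G=np.array([502.7,-151.3,110]);print(delta(G+bz*(-19+1+70),RG));print(ctrl.read_state()['qpos'])
s,d=grab('wrist','w2');grab('side','s2')
E
```

```text
(array([ -8.42,  -9.17, 157.21]), array([-30.57,   1.76,  -7.48]))
clock: 2.2
eef_pos: [475.7, -187.1, 171.7]
tool_rot: [2.629, -0.016, 1.942]
force: [12.0, 0.4, 5.6]
width: 42.5
(array([23.08,  1.36, 20.82]), array([-1.64, -0.64, -0.75]))
[ 0.92  0.51 -0.43  2.26 -1.1   0.23  1.99]
```

View pics/w2.png

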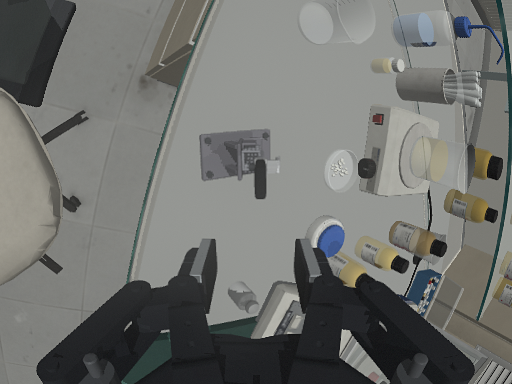

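View pics/s2.png

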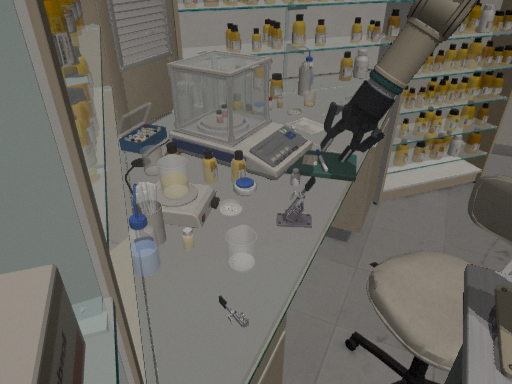

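The arm stopped short of the pre-grasp pose because q5 and q6 hit their limits. Nothing is in contact in the views: the gripper is clear above the bench. I'll work out the kinematics from the logged states so I can choose a reachable branch.

Run:
```python
from h import *
import itertools
np.set_printoptions(suppress=True,precision=3)
s=ctrl.read_state();print(s['clock'],s['eef_pos'],s['force'],s['qpos'])
S=[([1.09116625,0.62927473,0.0384289,1.51826576,-0.02699833,0.99631749,-0.02001695],[261.18494302,-594.5962772,230.46781502],[-3.13984479,1.1e-5,.413826916]),
(None,[479.72693991,-162.20746366,311.32187234],[3.14139067,4.39e-4,1.79801932]),(list(s['qpos']),list(s['eef_pos']),list(s['tool_rot']))]
S[1]=([.57,.35,-.41,1.79,.16,1.03,.33],)+S[1][1:]
res=[]
for sg in itertools.product([1,-1],repeat=7):
    Rs=[]
    for q,p,r in S:
        M=np.eye(3)
        for i,(a,x) in enumerate(zip('zyzyzyz',q)): M=M@R.from_euler(a,sg[i]*x).as_matrix()
        Rs.append((M,R.from_euler('xyz',r).as_matrix()))
    # R = B*M*C ; assume B = I or rotz pi: solve C from first, compare
    for b in range(4):
        B=R.from_euler('z',b*np.pi/2).as_matrix()
        C=(B@Rs[0][0]).T@Rs[0][1]
        e=sum(np.linalg.norm(B@M@C-T) for M,T in Rs); res.append((e,sg,b,C.round(2).tolist()))
res.sort(key=lambda t:t[0])
for r in res[:5]:print(r)
```

```text
2.3 [ 474.883 -186.895  170.817] [0.29  0.194 0.244] [ 0.917  0.515 -0.433  2.259 -1.098  0.233  1.983]
(np.float64(0.006670880588153922), (-1, -1, -1, -1, -1, -1, -1), 2, [[0.0, 1.0, 0.0], [-1.0, 0.0, -0.0], [-0.0, -0.0, 1.0]])
(np.float64(0.006670880588154006), (-1, 1, -1, 1, -1, 1, -1), 0, [[-0.0, -1.0, -0.0], [1.0, -0.0, 0.0], [-0.0, -0.0, 1.0]])
(np.float64(1.0077608421101594), (-1, 1, -1, 1, -1, 1, -1), 1, [[-1.0, -0.0, -0.0], [-0.0, -1.0, 0.0], [-0.0, 0.0, 1.0]])
(np.float64(1.0077608421101594), (-1, -1, -1, -1, -1, -1, -1), 3, [[1.0, 0.0, 0.0], [0.0, 1.0, -0.0], [-0.0, 0.0, 1.0]])
(np.float64(1.0080350259678894), (-1, 1, -1, 1, -1, 1, -1), 3, [[1.0, -0.0, -0.0], [0.0, 1.0, -0.0], [0.0, 0.0, 1.0]])
```

```bash
cat > kin.py <<'E'
from plan import *
from scipy.optimize import least_squares
LO=np.array([-3.06,-.37,-1.25,.18,-1.1,.23,-2.94]);HI=np.array([3.06,2.12,1.32,2.47,4.24,1.98,2.94])
C=np.array([[0,-1,0],[1,0,0],[0,0,1.]])
SG=[-1,1,-1,1,-1,1,-1]
def frames(q):
    M=np.eye(3);o=[]
    for a,x,g in zip('zyzyzyz',q,SG): M=M@R.from_euler(a,g*x).as_matrix();o.append(M)
    return o
def basis(q):
    o=frames(q);return np.c_[np.array([0,0,1.]),o[1][:,2],o[3][:,2],o[5][:,2],o[2][:,0],o[3][:,0],o[5][:,0]]
try: L=np.load('L.npy')
except Exception: L=None
def fk(q): 
    o=frames(q);return basis(q)@L,o[6]@C
E
python3 - <<'E'
from kin import *
s=ctrl.read_state()
D=[([1.09116625,0.62927473,0.0384289,1.51826576,-0.02699833,0.99631749,-0.02001695],[261.18494302,-594.5962772,230.46781502]),([.57,.35,-.41,1.79,.16,1.03,.33],[479.727,-162.207,311.322]),(s['qpos'],s['eef_pos'])]
for n in(4,6,7):
    A=np.vstack([basis(q)[:,:n] for q,_ in D]);b=np.concatenate([p for _,p in D])
    x,*_=np.linalg.lstsq(A,b,rcond=None);print(n,x,(A@x-b).round(1))
E
```

```text
4 [243.57 598.4  358.32 307.94] [27.4 10.  -6.3  0.7 20.5  3.2 -0.  -1.9  3. ]
6 [234.79 605.02 366.52 315.53 -18.89 -10.28] [28.3  9.2 -2.1 -3.1 18.8  3.6  1.3 -1.9 -1.5]
7 [209.19 609.08 366.03 289.28  -7.03 -11.79  12.73] [28.3  9.6 -3.5 -3.2 17.6  5.8  1.2 -1.3 -2.2]
```

```bash
cat > log.py <<'E'
from h import *
import json
s=ctrl.read_state();json.dump([list(s['qpos']),list(s['eef_pos'])],open(f"log_{s['clock']:.3f}.json",'w'))
print(s['qpos'].round(3),s['eef_pos'].round(1),s['tool_rot'].round(3))
E
python3 log.py
python3 -m jog '0 0 -30 0 0 0 0;0 0 -60 5 0 0 0;0 0 -80 10 0 0 0;0 0 -80 10 0 0 0'; python3 log.py
python3 -m jog '0 0 0 8 0 0 0;0 0 0 16 0 0 0;0 0 0 20 0 0 0;0 0 0 20 0 0 0';python3 log.py
python3 -m jog '0 0 0 0 0 10 0;0 0 0 0 10 20 0;0 0 0 0 15 30 0;0 0 0 0 15 30 0';python3 log.py
python3 -m jog '0 0 0 0 -10 0 0;60 40 0 0 -20 0 0;80 60 0 0 -20 0 0;80 60 0 0 -20 0 0';python3 log.py
```

```text
[ 0.917  0.515 -0.433  2.259 -1.098  0.233  1.983] [ 474.9 -186.9  170.8] [ 2.631 -0.02   1.938]
clock: 2.8
eef_pos: [442.5, -200.4, 245.0]
tool_rot: [2.798, -0.015, 1.94]
force: [1.1, 0.4, -1.3]
width: 42.7
[ 0.539  0.311  0.039  2.138 -0.57   0.573  1.407] [ 442.5 -200.4  245. ] [ 2.798 -0.015  1.94 ]
clock: 3.3
eef_pos: [440.8, -199.4, 241.1]
tool_rot: [-3.133, -0.022, 1.94]
force: [0.5, 0.1, 0.3]
width: 42.6
[ 0.189  0.4    0.256  1.942 -0.146  0.838  0.896] [ 440.8 -199.4  241.1] [-3.133 -0.022  1.94 ]
clock: 3.8
eef_pos: [438.8, -202.8, 241.6]
tool_rot: [-3.054, -0.263, 1.392]
force: [-0.2, 0.7, 0.7]
width: 42.7
[ 0.318  0.493  0.313  1.83  -0.398  1.071  0.676] [ 438.8 -202.8  241.6] [-3.054 -0.263  1.392]
clock: 4.3
eef_pos: [514.9, -128.5, 257.3]
tool_rot: [-3.059, 0.083, 1.439]
force: [-0.9, -0.5, -0.1]
width: 42.9
[-0.148  0.497  0.43   1.76  -0.129  1.001  0.181] [ 514.9 -128.5  257.3] [-3.059  0.083  1.439]
```

```bash
cat > kin.py <<'E'
from plan import *
from scipy.optimize import least_squares
import json,glob
LO=np.array([-3.06,-.37,-1.25,.18,-1.1,.23,-2.94]);HI=np.array([3.06,2.12,1.32,2.47,4.24,1.98,2.94])
C=np.array([[0,-1,0],[1,0,0],[0,0,1.]])
SG=[-1,1,-1,1,-1,1,-1]
def frames(q):
    M=np.eye(3);o=[]
    for a,x,g in zip('zyzyzyz',q,SG): M=M@R.from_euler(a,g*x).as_matrix();o.append(M)
    return o
def basis(q):
    o=frames(q);return np.c_[np.array([0,0,1.]),o[1][:,2],o[3][:,2],o[5][:,2],o[2][:,0],o[3][:,0],o[5][:,0],o[0][:,1],o[2][:,1],o[4][:,1]]
D=[([1.09116625,0.62927473,0.0384289,1.51826576,-0.02699833,0.99631749,-0.02001695],[261.18494302,-594.5962772,230.46781502])]+[json.load(open(f)) for f in sorted(glob.glob('log_*.json'))]
A=np.vstack([basis(q) for q,_ in D]);b=np.concatenate([p for _,p in D])
lam=.03
L=np.linalg.lstsq(np.vstack([A,lam*np.eye(10)]),np.r_[b,lam*np.array([365,400,390,300,0,0,0,0,0,0])],rcond=None)[0]
def fk(q): 
    o=frames(q);return basis(q)@L,o[6]@C
def ik(pos,Rt,n=150,seed=0,seeds=()):
    rng=np.random.default_rng(seed);out=[]
    def f(q):
        p,M=fk(q);return np.r_[(p-pos)/100,R.from_matrix(Rt.T@M).as_rotvec()*3]
    for q0 in list(seeds)+[rng.uniform(LO,HI) for _ in range(n)]:
        r=least_squares(f,np.clip(q0,LO+.01,HI-.01),bounds=(LO+.02,HI-.02),max_nfev=80)
        if r.cost<1e-4: out.append(r.x)
    return out
E
python3 - <<'E'
from kin import *
print(L,(A@L-b).round(1))
G=np.array([502.7,-151.3,110])
X=R.from_euler('z',np.pi).as_matrix()
for nm,Rt in(('A',RG),('B',RG@X)):
    for off in(0,70):
        o=ik(G+bz*(-18+off),Rt,60);print(nm,off,len(o))
        for q in sorted(o,key=lambda q:-min(np.minimum(q-LO,HI-q)))[:6]:print('  ',q, min(np.minimum(q-LO,HI-q)).round(2))
E
```

```text
[338.34 556.97 382.69 349.21   0.55   0.52  -0.41 -10.85 -16.89   0.12] [ 0.2  0.4  0.1 -0.   0.1 -0.1  0.2 -0.2  0.   0.1  0.  -0.  -0.1 -0.2
  0.  -0.1 -0.1  0. ]Traceback (most recent call last):
  File "<stdin>", line 7, in <module>
  File "kin.py", line 24, in ik
    r=least_squares(f,np.clip(q0,LO+.01,HI-.01),bounds=(LO+.02,HI-.02),max_nfev=80)
    return func(*args, **kwargs)
    raise ValueError("Initial guess is outside of provided bounds")
ValueError: Initial guess is outside of provided bounds
```

Kinematics fit to about 0.4 mm.

```bash
sed -i 's/LO+.01,HI-.01/LO+.03,HI-.03/' kin.py
python3 - <<'E'
from kin import *
G=np.array([502.7,-151.3,110])
X=R.from_euler('z',np.pi).as_matrix()
for nm,Rt in(('A',RG),('B',RG@X)):
    for off in(0,70):
        o=ik(G+bz*(-18+off),Rt,60);print(nm,off,len(o))
        for q in sorted(o,key=lambda q:-min(np.minimum(q-LO,HI-q)))[:6]:print('  ',q, min(np.minimum(q-LO,HI-q)).round(2))
E
```

```text
A 0 25
   [ 1.13  0.89 -0.99  2.3   2.07  0.34 -1.15] 0.11
   [ 1.12  0.89 -0.98  2.3   2.08  0.33 -1.16] 0.1
   [ 1.12  0.89 -0.97  2.3   2.09  0.33 -1.17] 0.1
   [ 1.11  0.87 -0.95  2.3   2.13  0.31 -1.21] 0.08
   [ 1.11  0.88 -0.95  2.3   2.12  0.31 -1.21] 0.08
   [ 1.1   0.87 -0.94  2.3   2.14  0.31 -1.22] 0.08
A 70 17
   [ 1.29  0.78 -1.12  2.32  1.6   0.29 -0.7 ] 0.06
   [ 1.28  0.77 -1.11  2.32  1.6   0.28 -0.71] 0.05
   [ 1.32  0.83 -1.2   2.32  1.58  0.37 -0.69] 0.05
   [ 1.28  0.76 -1.1   2.32  1.6   0.27 -0.71] 0.04
   [ 1.28  0.76 -1.1   2.32  1.6   0.27 -0.71] 0.04
   [ 1.27  0.76 -1.09  2.32  1.61  0.26 -0.71] 0.03
B 0 29
   [ 1.14  0.91 -1.03  2.3   2.02  0.37  2.05] 0.14
   [ 1.19  0.97 -1.12  2.3   1.93  0.45  2.14] 0.13
   [ 1.13  0.9  -1.    2.3   2.05  0.35  2.01] 0.12
   [ 1.12  0.89 -0.99  2.3   2.07  0.34  1.99] 0.11
   [ 0.66  0.68 -0.24  2.31  4.05  0.32 -0.06] 0.09
   [ 0.66  0.68 -0.24  2.31  4.05  0.32 -0.06] 0.09
B 70 16
   [ 1.28  0.77 -1.11  2.32  1.6   0.28  2.43] 0.05
   [ 1.28  0.76 -1.09  2.32  1.61  0.27  2.43] 0.04
   [ 1.27  0.76 -1.09  2.32  1.61  0.26  2.43] 0.03
   [ 1.27  0.76 -1.09  2.32  1.61  0.26  2.43] 0.03
   [ 1.27  0.76 -1.08  2.32  1.61  0.26  2.43] 0.03
   [ 1.27  0.75 -1.08  2.32  1.61  0.26  2.43] 0.03
```

```bash
cat > sim.py <<'E'
from kin import *
def jac(q,e=1e-5):
    p,M=fk(q);J=np.zeros((6,7))
    for i in range(7):
        d=q.copy();d[i]+=e;p2,M2=fk(d);J[:3,i]=(p2-p)/e;J[3:,i]=R.from_matrix(M2@M.T).as_rotvec()/e
    return J
W=np.diag([1/1000]*3+[1/1.]*3) 
def follow(q,poses,n=8,k=0.0,mid=None,lam=1e-3):
    q=np.array(q,float);tr=[]
    for pos,Rt in poses:
        for _ in range(n):
            p,M=fk(q);ep=pos-p;er=R.from_matrix(Rt@M.T).as_rotvec()
            sp=min(1,62.5/n/max(np.linalg.norm(ep),1e-9));sr=min(1,np.radians(10.7)/n/max(np.linalg.norm(er),1e-9))
            J=W@jac(q);e=W@np.r_[ep*sp,er*sr]
            Ji=J.T@np.linalg.inv(J@J.T+lam**2*np.eye(6))
            dq=Ji@e
            if mid is not None: dq=dq+(np.eye(7)-Ji@J)@(k*(mid-q))
            q=np.clip(q+dq,LO,HI)
        tr.append(q.copy())
    return np.array(tr)
def rows(q0,rr):
    p,M=fk(np.array(q0));out=[]
    for r in rr: out.append((p+M@np.array(r[:3],float),M@R.from_rotvec(np.radians(r[3:6])).as_matrix()))
    return out
E
python3 - <<'E'
from sim import *
D={f:json.load(open(f)) for f in sorted(glob.glob('log_*.json'))};K=list(D);print(K)
J=[[[0,0,-30,0,0,0],[0,0,-60,5,0,0],[0,0,-80,10,0,0],[0,0,-80,10,0,0]],[[0,0,0,8,0,0],[0,0,0,16,0,0],[0,0,0,20,0,0],[0,0,0,20,0,0]],[[0,0,0,0,0,10],[0,0,0,0,10,20],[0,0,0,0,15,30],[0,0,0,0,15,30]],[[0,0,0,0,-10,0],[60,40,0,0,-20,0],[80,60,0,0,-20,0],[80,60,0,0,-20,0]]]
for i,j in enumerate(J):
    q0=np.array(D[K[i]][0]);q1=np.array(D[K[i+1]][0])
    print('actual',q1-q0);a=follow(q0,rows(q0,j))[-1];print('pinv  ',a-q0)
    Jn=np.linalg.svd(jac(q1))[2][-1];print('null',Jn,'coef',(q1-a)@Jn)
E
```

```text
['log_2.300.json', 'log_2.800.json', 'log_3.300.json', 'log_3.800.json', 'log_4.300.json']
actual [-0.38 -0.2   0.47 -0.12  0.53  0.34 -0.58]
pinv   [-0.35 -0.2   0.45 -0.12  0.54  0.33 -0.59]
null [ 0.52 -0.01 -0.67 -0.01  0.36 -0.11 -0.37] coef -0.038971038885272674
actual [-0.35  0.09  0.22 -0.2   0.42  0.27 -0.51]
pinv   [-0.36  0.08  0.22 -0.2   0.43  0.27 -0.51]
null [-0.49  0.05  0.69  0.01 -0.36  0.03  0.39] coef -0.0036096071528702086
actual [ 0.13  0.09  0.06 -0.11 -0.25  0.23 -0.22]
pinv   [ 0.12  0.09  0.05 -0.11 -0.25  0.23 -0.22]
null [-0.47  0.08  0.71  0.01 -0.33  0.12  0.37] coef 0.002072972024701234
actual [-0.47  0.    0.12 -0.07  0.27 -0.07 -0.49]
pinv   [-0.46  0.    0.12 -0.07  0.27 -0.07 -0.49]
null [-0.44  0.1   0.69  0.01 -0.39  0.03  0.41] coef -0.0014206572203438281
```

A plain pseudo-inverse model predicts the arm's joint motion well. I'll use it to find waypoints that bring the wrist in on the q5≈+2 side.

```bash
nproc
cat > search.py <<'E'
from sim import *
import sys
from multiprocessing import Pool
q0=np.array(json.load(open('log_4.300.json'))[0])
G=np.array([502.7,-151.3,110])
X=R.from_euler('z',np.pi).as_matrix()
def reach(q,pos,Rt): p,M=fk(q);return np.linalg.norm(p-pos),np.degrees(np.linalg.norm(R.from_matrix(Rt@M.T).as_rotvec()))
def trial(seed):
    rng=np.random.default_rng(seed)
    phi=rng.choice([0,0,rng.uniform(-25,25)]);half=rng.integers(2)
    Rg=RG@R.from_euler('y',phi,degrees=True).as_matrix()
    gp=G+bz*1+ -19*(-Rg[:,2])*-1*-1 if 0 else G+bz*1+19*Rg[:,2]
    if half: Rg=Rg@X
    pre=gp-45*Rg[:,2]
    q=q0;m=9;wps=[]
    for k in range(rng.integers(1,4)):
        pos=rng.uniform([430,-300,230],[620,50,330]);yaw=rng.uniform(-np.pi,np.pi)
        if k==0: pass
        t=rng.uniform(-45,45,2)
        Rw=R.from_euler('xy',t,degrees=True).as_matrix()@R.from_euler('xyz',[np.pi,0,yaw]).as_matrix()
        # limit turn to 90deg of current
        p,M=fk(q);rv=R.from_matrix(Rw@M.T).as_rotvec();a=np.linalg.norm(rv)
        if a>1.4: Rw=R.from_rotvec(rv/a*1.4).as_matrix()@M
        tr=follow(q,[(pos,Rw)]*9,n=2);q=tr[-1];wps.append((pos,Rw))
        m=min(m,np.minimum(tr-LO,HI-tr).min())
    tr=follow(q,[(pre,Rg)]*14,n=2);q=tr[-1];e=reach(q,pre,Rg);m1=np.minimum(q-LO,HI-q).min()
    if e[0]>3 or e[1]>2: return None
    tr=follow(q,[(gp,Rg)]*3,n=2);q=tr[-1];e=reach(q,gp,Rg)
    if e[0]>3 or e[1]>2: return None
    return (min(m1,np.minimum(q-LO,HI-q).min()),m,seed,phi,half,wps,q)
if __name__=='__main__':
    import pickle
    with Pool() as P: o=[x for x in P.imap_unordered(trial,range(int(sys.argv[1]))) if x]
    o.sort(key=lambda x:-x[0]);pickle.dump(o,open('o.pkl','wb'));print(len(o))
    for x in o[:25]:print(round(x[0],3),round(x[1],3),x[2],round(x[3],1),x[4],len(x[5]),x[6])
E
OMP_NUM_THREADS=1 timeout 560 python3 search.py 600
```

```text
4
22
0.33 0.091 554 24.5 0 1 [ 0.94  0.84 -0.48  1.99 -0.64  0.56  1.67]
0.312 0.097 511 22.3 0 1 [ 0.89  0.81 -0.4   2.02 -0.77  0.54  1.79]
0.309 0.081 101 22.2 0 1 [ 0.89  0.81 -0.4   2.02 -0.77  0.54  1.79]
0.285 0.326 317 21.7 0 1 [ 0.87  0.8  -0.37  2.03 -0.81  0.54  1.83]
0.235 0.0 440 23.8 0 3 [ 1.09  0.91 -0.72  2.   -0.27  0.47  1.31]
0.196 0.0 461 17.4 0 2 [ 0.88  0.78 -0.41  2.09 -0.89  0.43  1.89]
0.173 0.009 496 21.3 0 2 [ 1.08  0.88 -0.71  2.03 -0.29  0.4   1.33]
0.106 0.429 51 22.1 0 2 [ 0.73  0.78 -0.15  2.03 -0.99  0.67  2.  ]
0.098 0.0 255 15.4 0 2 [ 0.94  0.79 -0.52  2.11 -0.81  0.33  1.8 ]
0.09 0.073 336 22.2 0 1 [ 1.27  1.07 -1.08  2.01  0.52  0.49  0.55]
0.079 0.567 206 18.1 0 1 [ 0.78  0.76 -0.26  2.08 -1.02  0.53  2.01]
0.07 0.0 9 18.5 0 1 [ 0.77  0.76 -0.23  2.08 -1.03  0.55  2.02]
0.068 0.0 369 14.9 0 1 [ 0.96  0.79 -0.55  2.12 -0.77  0.3   1.76]
0.066 0.147 236 16.4 0 2 [ 1.02  0.83 -0.64  2.1  -0.52  0.3   1.52]
0.056 0.0 270 -5.6 1 3 [ 0.62  0.68 -0.28  2.38  3.54  0.38  0.39]
0.035 0.304 203 14.0 0 3 [ 0.97  0.79 -0.58  2.13 -0.75  0.27  1.74]
0.034 0.0 557 15.9 0 2 [ 1.16  0.91 -0.88  2.1   0.22  0.26  0.8 ]
0.029 0.373 385 -8.8 1 2 [ 0.72  0.71 -0.48  2.41  3.04  0.43  0.87]
0.021 0.396 155 -9.4 1 2 [ 0.67  0.7  -0.41  2.42  3.12  0.44  0.77]
0.009 0.102 347 0.0 1 3 [ 1.16  0.93 -1.06  2.3   1.99  0.4   2.08]
0.003 0.165 569 15.1 0 3 [ 1.1   0.87 -0.78  2.11 -0.11  0.23  1.12]
0.0 0.0 402 0.0 1 3 [ 1.15  0.92 -1.05  2.3   2.    0.39  2.07]
```

Tilting about 20° within the grip's plane, about the pinch axis, keeps the pads flat on its faces and makes the pose easy to reach. I'll check the whole pipeline (pre-grasp, grasp, draw out, upright over the beaker) with that tilt.

```bash
cat > pipe.py <<'E'
from search import *
import pickle
Bc=np.array([581,52.3]);
def geom(phi,head=21.6,gz=102):
    T=R.from_euler('y',phi,degrees=True).as_matrix();Rg=RG@T
    gp=G+bz*(gz-100)+19*Rg[:,2]
    h=np.radians(head);hx=np.array([np.cos(h),np.sin(h),0]);hy=np.array([-np.sin(h),np.cos(h),0])
    Ru=np.c_[hy,hx,[0,0,-1]]@T
    def place(zb): # basket origin height zb, stem at radius 21 toward hx
        o=np.r_[Bc+21*hx[:2],zb];return o+np.array([0,0,gz])+19*Ru[:,2],Ru
    return Rg,gp,place
E
python3 - <<'E'
from pipe import *
for x in pickle.load(open('o.pkl','rb')):
  if x[3]<17 or len(x[5])>1: continue
  for phi in(16,20,24):
    Rg,gp,place=geom(phi)
    q=q0;M=[]
    for leg,n in [(x[5][0],9),((gp-45*Rg[:,2],Rg),12),((gp,Rg),3),((gp+60*bz,Rg),3),(place(110),10),(place(25),4)]:
        tr=follow(q,[leg]*n,n=2);q=tr[-1];e=reach(q,*leg);M.append((np.minimum(tr-LO,HI-tr).min().round(2),round(e[0],1),round(e[1],1)))
    print(x[2],phi,M,q)
E
```

```text
554 16 [(np.float64(0.09), np.float64(0.0), np.float64(0.0)), (np.float64(0.14), np.float64(0.0), np.float64(0.0)), (np.float64(0.06), np.float64(0.0), np.float64(0.0)), (np.float64(0.18), np.float64(0.0), np.float64(0.0)), (np.float64(0.28), np.float64(0.0), np.float64(0.0)), (np.float64(0.59), np.float64(0.0), np.float64(0.0))] [ 0.05  0.77 -0.09  1.67 -0.27  0.82  0.56]
554 20 [(np.float64(0.09), np.float64(0.0), np.float64(0.0)), (np.float64(0.24), np.float64(0.0), np.float64(0.0)), (np.float64(0.19), np.float64(0.0), np.float64(0.0)), (np.float64(0.3), np.float64(0.0), np.float64(0.0)), (np.float64(0.38), np.float64(0.0), np.float64(0.0)), (np.float64(0.64), np.float64(0.0), np.float64(0.0))] [ 0.09  0.79 -0.11  1.65 -0.32  0.87  0.62]
554 24 [(np.float64(0.09), np.float64(0.0), np.float64(0.0)), (np.float64(0.34), np.float64(0.0), np.float64(0.0)), (np.float64(0.32), np.float64(0.0), np.float64(0.0)), (np.float64(0.42), np.float64(0.0), np.float64(0.0)), (np.float64(0.47), np.float64(0.0), np.float64(0.0)), (np.float64(0.69), np.float64(0.0), np.float64(0.0))] [ 0.13  0.81 -0.1
[... 6081 characters left out ...]
loat64(3.8)), (np.float64(0.06), np.float64(0.0), np.float64(0.0)), (np.float64(0.1), np.float64(0.0), np.float64(0.0)), (np.float64(0.18), np.float64(0.0), np.float64(0.0)), (np.float64(0.33), np.float64(0.0), np.float64(0.0)), (np.float64(0.56), np.float64(0.0), np.float64(0.0))] [-0.06  0.8   0.15  1.65 -0.54  0.93  0.8 ]
9 24 [(np.float64(0.0), np.float64(15.5), np.float64(3.8)), (np.float64(0.09), np.float64(0.0), np.float64(0.0)), (np.float64(0.18), np.float64(0.0), np.float64(0.0)), (np.float64(0.24), np.float64(0.0), np.float64(0.0)), (np.float64(0.35), np.float64(0.0), np.float64(0.0)), (np.float64(0.55), np.float64(0.0), np.float64(0.0))] [-0.    0.82  0.1   1.63 -0.55  0.97  0.83]
```

Run:
```python
from pipe import *
for phi in(18,20,22):
    Rg,gp,place=geom(phi);q=q0;M=[]
    for leg,n in [((gp-95*Rg[:,2],Rg),9),((gp-45*Rg[:,2],Rg),6),((gp,Rg),3),((gp+60*bz,Rg),3),(place(110),10),(place(25),4)]:
        tr=follow(q,[leg]*n,n=2);q=tr[-1];e=reach(q,*leg);M.append((np.minimum(tr-LO,HI-tr).min().round(2),e[0].round(1),e[1].round(1)))
    print(phi,M)
x=[t for t in pickle.load(open('o.pkl','rb')) if t[2]==317][0]
Rg,gp,place=geom(20)
print('wp317',x[5][0][0],delta(*x[5][0]));print('pre95',delta(gp-95*Rg[:,2],Rg))
```

```text
18 [(np.float64(0.29), np.float64(0.0), np.float64(0.0)), (np.float64(0.29), np.float64(0.0), np.float64(0.0)), (np.float64(0.17), np.float64(0.0), np.float64(0.0)), (np.float64(0.29), np.float64(0.0), np.float64(0.0)), (np.float64(0.36), np.float64(0.0), np.float64(0.0)), (np.float64(0.63), np.float64(0.0), np.float64(0.0))]
20 [(np.float64(0.32), np.float64(0.0), np.float64(0.0)), (np.float64(0.35), np.float64(0.0), np.float64(0.0)), (np.float64(0.24), np.float64(0.0), np.float64(0.0)), (np.float64(0.35), np.float64(0.0), np.float64(0.0)), (np.float64(0.41), np.float64(0.0), np.float64(0.0)), (np.float64(0.65), np.float64(0.0), np.float64(0.0))]
22 [(np.float64(0.34), np.float64(0.0), np.float64(0.0)), (np.float64(0.4), np.float64(0.0), np.float64(0.0)), (np.float64(0.3), np.float64(0.0), np.float64(0.0)), (np.float64(0.38), np.float64(0.0), np.float64(0.0)), (np.float64(0.45), np.float64(0.0), np.float64(0.0)), (np.float64(0.68), np.float64(0.0), np.float64(0.0))]
wp317 [ 583.69 -248.23  261.98] (array([-109.69,   84.01,   -2.49]), array([ 18.7 ,  13.7 , -76.79]))
pre95 (array([-58.13, -21.94,  91.67]), array([-31.11,  30.27, -34.01]))
```

Going straight to the pre-grasp works with the 20° tilt.

```bash
python3 -m jog '-10 -4 10 -5 5 -6 0;-20 -8 25 -10.5 10 -11.5 0;-30 -11 40 -16 15 -17 0;-40 -15 60 -21 20 -23 0;-50 -19 75 -26.5 25.5 -29 0;-58 -22 91.7 -31.1 30.3 -34 0;-58 -22 91.7 -31.1 30.3 -34 0;-58 -22 91.7 -31.1 30.3 -34 0'
python3 - <<'E'
from pipe import *
Rg,gp,place=geom(20);print('pre45',delta(gp-45*Rg[:,2],Rg),ctrl.read_state()['qpos'])
grab('wrist','w3');grab('side','s3')
E
```

```text
clock: 5.3
eef_pos: [471.6, -196.5, 173.0]
tool_rot: [2.578, -0.298, 2.116]
force: [1.3, -0.6, -1.5]
width: 42.3
pre45 (array([ 3.45,  6.57, 55.39]), array([ 0.01,  0.46, -0.8 ])) [ 0.9   0.63 -0.23  2.01 -0.76  0.76  1.8 ]
```

View pics/w3.png

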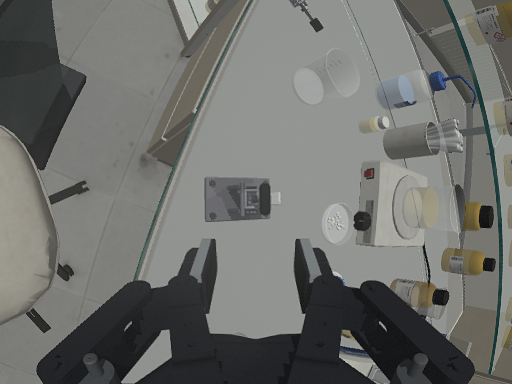

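The wrist view shows the grip end-on at about (265,198), between the lines of the fingers. I'll measure it once more in the tool frame.

Run:
```python
from pipe import *
d=dict(np.load('pics/w3.npz'));P=wcloud(d);rgb=d['image']
v,u=np.mgrid[:384,:512];g=(u>255)&(u<275)&(v>172)&(v<225)&(rgb.max(-1)<60)&(P[...,2]>90)&(P[...,2]<135)
q=P[g];B=np.c_[bx,ey,bz];print(g.sum(),q.mean(0));print('basket coords rel G',np.percentile((q-G)@B,[3,25,50,75,97],axis=0))
top=q[((q-G)@B)[:,2]>11];print('top',len(top),np.percentile((top-G)@B,[3,50,97],axis=0))
Rg,gp,_=geom(20);print(delta(gp,Rg))
x=d['image'][160:235,195:295][...,::-1];cv2.imwrite('pics/w3z.png',cv2.resize(x,None,fx=7,fy=7,interpolation=cv2.INTER_CUBIC))
```

```text
288 [ 497.68 -155.15  121.27]
basket coords rel G [[ -2.85 -12.4   10.79]
 [ -1.3   -7.11  12.44]
 [  0.8   -1.76  12.97]
 [  2.45   3.58  13.47]
 [  4.03   8.91  14.28]]
top 273 [[ -2.73 -12.39  11.62]
 [  0.87  -1.04  13.03]
 [  4.03   8.91  14.28]]
(array([ 2.52,  4.2 , 99.79]), array([-0.04,  0.42, -0.51]))
```

View pics/w3z.png

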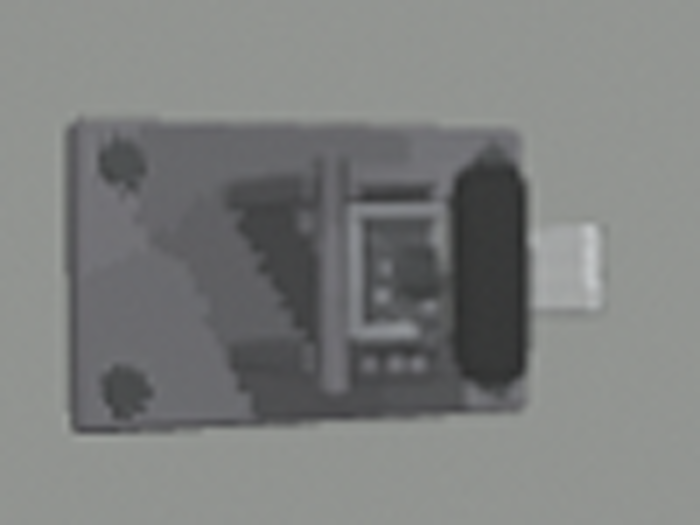

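```bash
python3 -m jog '0.5 4.8 15 0 0.4 -0.5 0;0.5 4.8 35 0 0.4 -0.5 0;0.5 4.8 55 0 0.4 -0.5 0;0.5 4.8 75 0 0.4 -0.5 0;0.5 4.8 90 0 0.4 -0.5 0;0.5 4.8 101 0 0.4 -0.5 0;0.5 4.8 101 0 0.4 -0.5 0;0.5 4.8 101 0 0.4 -0.5 0'
python3 - <<'E'
from pipe import *
Rg,gp,_=geom(20);print(delta(gp,Rg))
s,d=grab('side','s4');grab('wrist','w4');x=d['image'][120:245,240:400][...,::-1];cv2.imwrite('pics/s4z.png',cv2.resize(x,None,fx=5,fy=4.8,interpolation=cv2.INTER_CUBIC))
s,d=grab('scene','c4');x=d['image'][150:265,200:360][...,::-1];cv2.imwrite('pics/c4z.png',cv2.resize(x,None,fx=5,fy=5,interpolation=cv2.INTER_CUBIC))
E
```

```text
clock: 6.4
eef_pos: [510.4, -143.8, 95.0]
tool_rot: [2.573, -0.297, 2.133]
force: [0.2, -0.4, -0.3]
width: 42.8
(array([ 2.92, -0.75, -1.2 ]), array([-0.04,  0.03,  0.01]))
```

View pics/s4z.png

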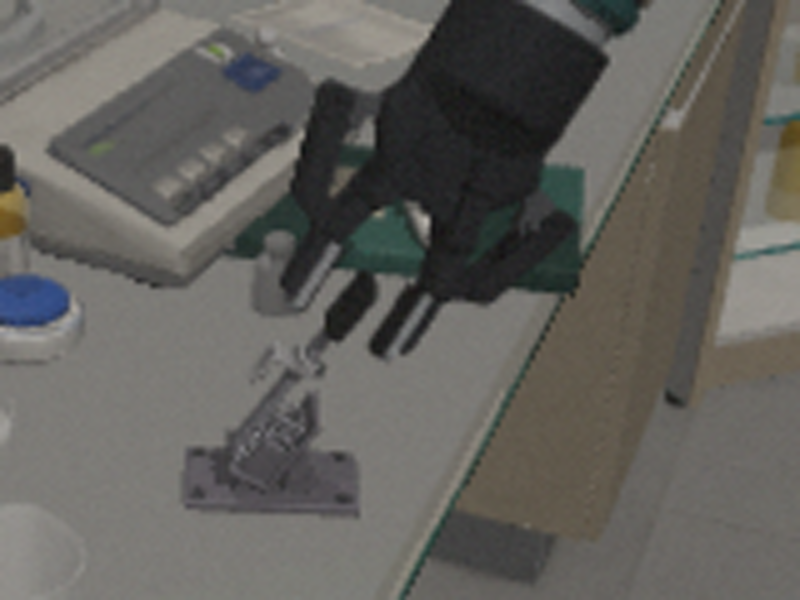

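View pics/c4z.png

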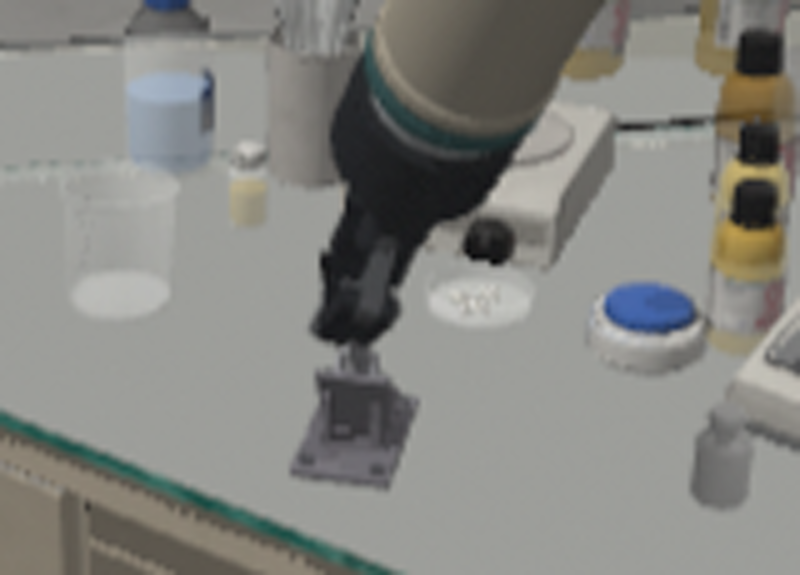

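View pics/w4.png

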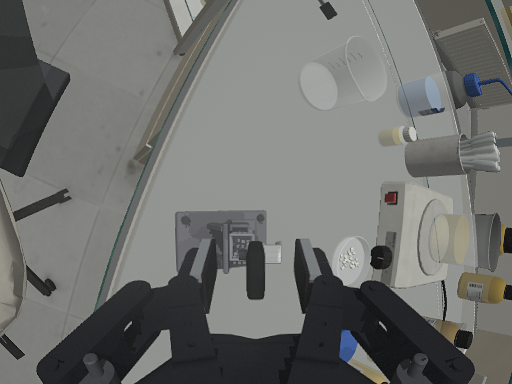

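The grip (column 256) sits midway between the finger pads (216 and 295), and the side view agrees. Closing.

```bash
python3 -m jog '0 0 0 0 0 0 -0.3;0 0 0 0 0 0 -0.6;0 0 0 0 0 0 -1;0 0 0 0 0 0 -1;0 0 0 0 0 0 -1;0 0 0 0 0 0 -1'
python3 - <<'E'
from pipe import *
s=ctrl.read_state();R0=R.from_euler('xyz',s['tool_rot']).as_matrix();print('bz in tool',R0.T@bz, s['force'],s['torque'],s['width'])
E
```

```text
clock: 7.3
eef_pos: [510.3, -143.4, 95.0]
tool_rot: [2.573, -0.298, 2.133]
force: [-1.5, -0.8, 4.8]
width: 7.3
bz in tool [ 0.34 -0.   -0.94] [-1.49 -0.78  4.75] [-0.26  0.3   0.07] 7.256045885279322
```

Gripped, width 7.3 mm for the 8 mm grip. Drawing out along the basket's own z.

```bash
python3 -m jog '3.4 0 -9.4 0 0 0 -1;6.8 0 -18.8 0 0 0 -1;10.2 0 -28.2 0 0 0 -1;13.6 0 -37.6 0 0 0 -1;17 0 -47 0 0 0 -1;20.4 0 -56.4 0 0 0 -1;24 0 -66 0 0 0 -1;24 0 -66 0 0 0 -1'
python3 - <<'E'
from pipe import *
s,d=grab('side','s5');x=d['image'][100:250,220:400][...,::-1];cv2.imwrite('pics/s5z.png',cv2.resize(x,None,fx=4,fy=4,interpolation=cv2.INTER_CUBIC))
Rg,gp,place=geom(20);print(s['width'],s['force']);print(delta(*place(110)),place(110)[0])
E
```

```text
clock: 8.3
eef_pos: [476.6, -157.2, 155.6]
tool_rot: [2.573, -0.296, 2.133]
force: [0.0, -0.7, -0.8]
width: 6.8
6.76742415565304 [ 0.04 -0.69 -0.82]
(array([129.89, 187.33, 118.49]), array([29.1 ,  0.04, 10.62])) [598.13  66.07 194.15]
```

View pics/s5z.png

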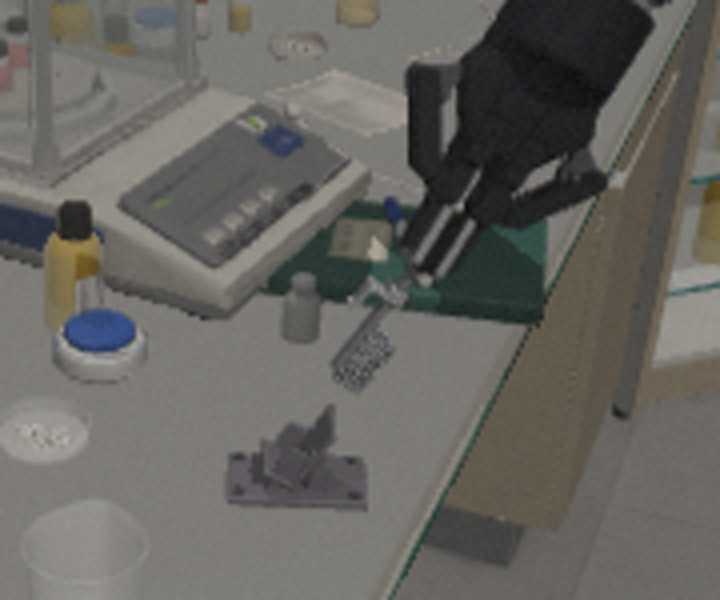

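The side view shows the basket clear of the rest, hanging from the fingers near (365,340) in the crop, with the rest empty below. Now upright and over the beaker at a clear height.

```bash
python3 -m jog '10 15 0 3 0 1 -1;25 38 8 7 0 2.5 -1;45 66 25 12 0 4.5 -1;65 95 45 17 0 6 -1;88 126 68 21 0 7.5 -1;109 157 93 25 0 9 -1;122 177 110 28 0 10 -1;130 187 118 29.1 0 10.6 -1'; python3 -m jog '0 0 0 0 0 0 -1;0 0 0 0 0 0 -1;0 0 0 0 0 0 -1'
python3 - <<'E'
from pipe import *
for n in('side','scene','wrist'):
    s,d=grab(n,n+'6')
    if n!='wrist':
        u0,v0=dict(side=(190,130),scene=(180,100))[n];x=d['image'][v0:v0+150,u0:u0+160][...,::-1];cv2.imwrite(f'pics/{n}6z.png',cv2.resize(x,None,fx=4,fy=4,interpolation=cv2.INTER_CUBIC))
Rg,gp,place=geom(20);print(s['width'],s['force']);print(delta(*place(110)))
E
```

```text
clock: 9.35
eef_pos: [598.1, 69.9, 193.5]
tool_rot: [-3.14, -0.351, 1.953]
force: [-0.6, -0.2, -1.5]
width: 7.1
clock: 9.72
eef_pos: [597.1, 64.5, 194.2]
tool_rot: [-3.141, -0.349, 1.946]
force: [-0.3, 0.0, -1.2]
width: 7.1
7.3490316739757695 [-0.59 -0.11 -0.19]
(array([0.46, 0.97, 0.46]), array([ 0.02,  0.01, -0.06]))
```

View pics/side6z.png

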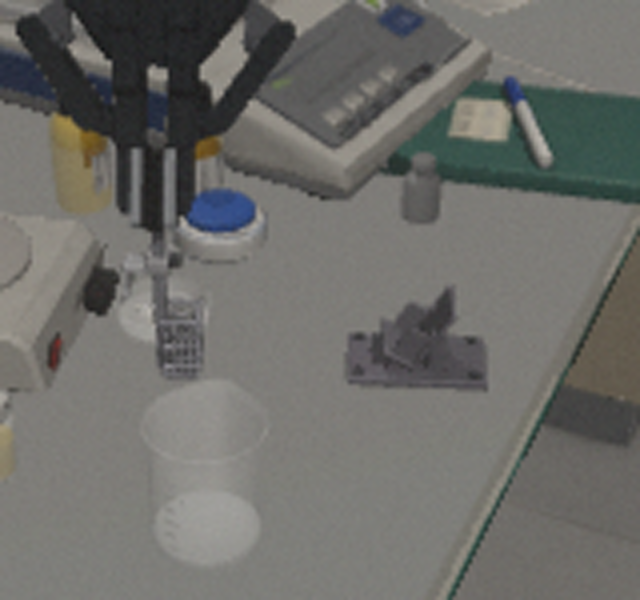

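View pics/scene6z.png

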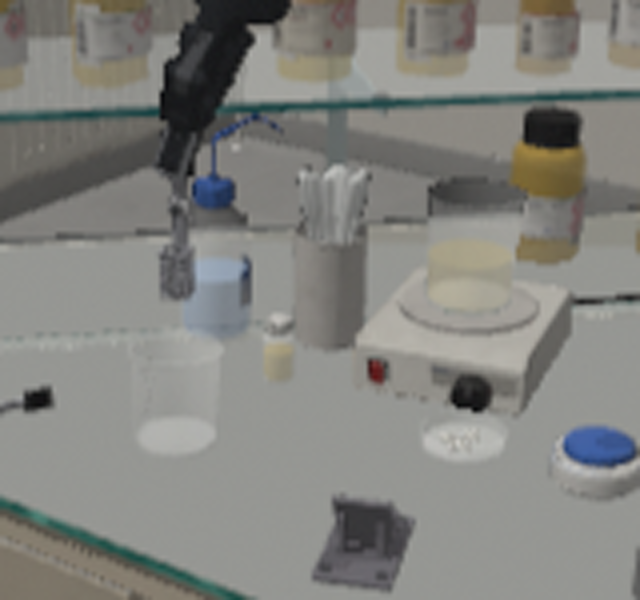

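View pics/wrist6.png

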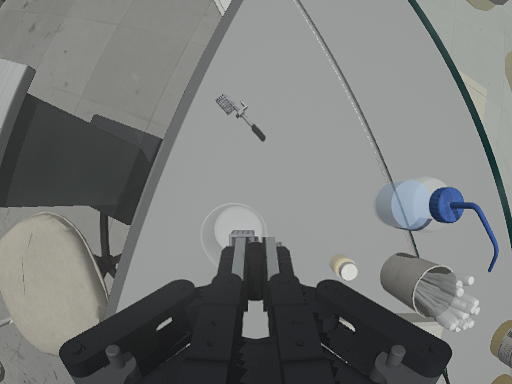

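The basket hangs upright between the fingers at side crop (180,340) and scene crop (178,270), above the beaker and a bit beyond it. Next I'll measure stem, basket and clip against the rim in each camera.

Run:
```python
from pipe import *
h=np.radians(21.6);hx=np.array([np.cos(h),np.sin(h),0]);hy=np.array([-np.sin(h),np.cos(h),0])
s=ctrl.read_state();Rt=R.from_euler('xyz',s['tool_rot']).as_matrix()
Rg,gp,place=geom(20);_,Ru=place(0)
o=s['eef_pos']-19*Rt[:,2]-np.array([0,0,102]);print('basket origin by kinematics',o)
B=np.c_[hx,hy,[0,0,1]]
for n in('side','scene'):
    d=dict(np.load(f'pics/{n}6.npz'));P=cloud(d);Q=(P-o)@B
    for nm,lo,hi in(('body',-5,36),('stem',36,48),('clipreg',44,80),):
        m=(abs(Q[...,0])<32)&(abs(Q[...,1])<22)&(Q[...,2]>lo)&(Q[...,2]<hi)
        v,u=np.nonzero(m);print(n,nm,m.sum(),'px',u.min(),u.max(),v.min(),v.max(),'\n',np.percentile(Q[m],[2,25,50,75,98],axis=0).T)
    u0,v0=dict(side=(215,175),scene=(210,130))[n];x=d['image'][v0:v0+55,u0:u0+50] if n=='side' else d['image'][v0:v0+55,u0:u0+50]
    cv2.imwrite(f'pics/{n}6zz.png',cv2.resize(x[...,::-1],None,fx=10,fy=10,interpolation=cv2.INTER_CUBIC))
```

```text
basket origin by kinematics [599.83  59.12 110.28]
side body 192 px 229 240 204 224 
 [[-20.24 -16.11 -10.64  -4.3    0.32]
 [-10.55  -7.04   5.56   9.57  11.28]
 [ -1.38   5.68  13.94  23.39  33.13]]
side stem 28 px 220 231 199 206 
 [[-4.12 -3.69 -1.86  0.93 15.49]
 [-3.04  2.24  4.81  5.38  6.63]
 [36.59 40.84 44.22 46.71 47.67]]
side clipreg 116 px 221 234 188 203 
 [[-10.54  -3.59  -0.09   7.2   14.39]
 [ -5.93   2.19   4.22   6.18   9.05]
 [ 44.59  57.01  60.    64.39  76.02]]
scene body 115 px 220 228 160 174 
 [[-23.41 -19.66 -14.57  -5.72  -1.61]
 [-10.43  -8.7   -1.1    3.79   9.67]
 [  0.95   7.77  17.91  28.4   35.07]]
scene stem 18 px 223 228 154 159 
 [[-6.23 -5.03 -4.36 -2.55 12.57]
 [-5.25 -3.42 -1.69  1.31  4.64]
 [37.79 40.27 44.35 45.21 47.58]]
scene clipreg 69 px 222 228 145 157 
 [[-12.62  -6.41  -4.71  -3.45  12.97]
 [ -7.51  -5.23  -1.91   0.95   6.12]
 [ 44.45  51.15  61.17  67.28  78.47]]
```

View pics/side6zz.png

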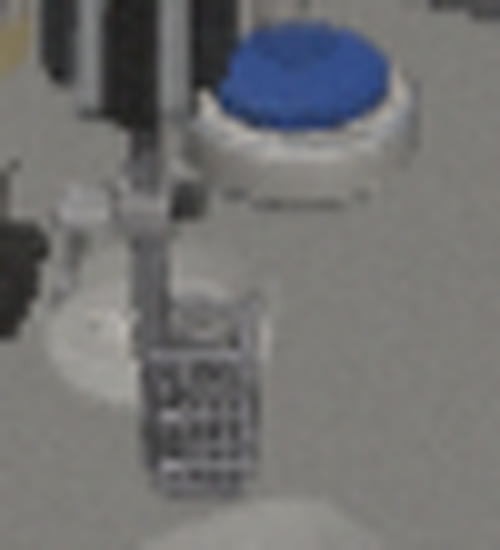

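View pics/scene6zz.png

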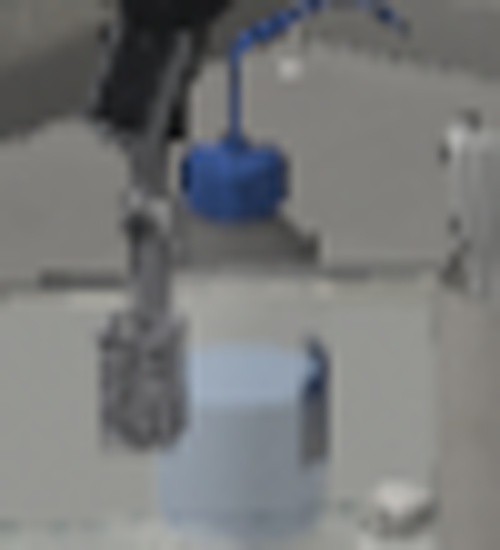

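Run:
```python
from pipe import *
h=np.radians(21.6);hx=np.array([np.cos(h),np.sin(h),0]);hy=np.array([-np.sin(h),np.cos(h),0])
B=np.c_[hx,hy,[0,0,1]];o=np.array([599.83,59.12,110.28])
for n in('side0','scene0','w3','wrist6'):
    d=dict(np.load(f'pics/{n}.npz'));P=cloud(d) if n[0]=='s' else wcloud(d)
    m=(np.hypot(P[...,0]-581,P[...,1]-52)<45)&(P[...,2]>6)&(P[...,2]<90)
    print(n,m.sum(),np.histogram(P[m][:,2],bins=np.arange(5,95,10))[0])
    if m.sum()>30:
        t=m&(P[...,2]>66)
        print(P[t].min(0),P[t].max(0))
# column profile of clip in side
d=dict(np.load('pics/side6.npz'));P=cloud(d);Q=(P-o)@B
for v in range(186,206):
    u=np.arange(218,236);k=(abs(Q[v,u,0])<32)&(abs(Q[v,u,1])<20)
    print(v,[(int(a),*Q[v,a].round().astype(int)) for a in u[k]])
```

```text
side0 1216 [ 90 105 155 186 200 226 245   9]
[548.16  15.12  66.02] [611.89  84.48  76.09]
scene0 651 [ 61  66  72  68  90 124 141  29]
[546.47  13.61  66.01] [611.48  82.7   77.53]
w3 2677 [163 214 281 405 463 501 560  90]
[548.09  14.4   66.02] [611.96  83.46  76.47]
wrist6 1019 [ 62  59  63  82  80  98 433 142]
[547.97  18.46  66.1 ] [609.07  84.46  76.84]
186 [(223, np.int64(7), np.int64(16), np.int64(88)), (224, np.int64(5), np.int64(16), np.int64(88)), (225, np.int64(4), np.int64(12), np.int64(86)), (226, np.int64(2), np.int64(11), np.int64(85)), (227, np.int64(0), np.int64(12), np.int64(86)), (228, np.int64(-1), np.int64(12), np.int64(86)), (229, np.int64(-3), np.int64(13), np.int64(87)), (230, np.int64(-5), np.int64(12), np.int64(86)), (231, np.int64(-7), np.int64(16), np.int64(89)), (232, np.int64(-9), np.int64(15), np.int64(88)), (233, np.int64(-11), np.int64(15), np.int64(88))]
187 [(227, np.int64(1), np.int64(12), np.int64(84)), (228, np.int64(-1), np.int64(11), np.int64(84)), (229, np.int64(-3), np.int64(13), np.int64(85)), (230, np.int64(-5), np.int64(10), np.int64(83))
[... 5673 characters left out ...]
int64(44)), (231, np.int64(-4), np.int64(0), np.int64(41))]
204 [(220, np.int64(17), np.int64(5), np.int64(41)), (221, np.int64(15), np.int64(5), np.int64(41)), (229, np.int64(-1), np.int64(6), np.int64(42)), (230, np.int64(-3), np.int64(4), np.int64(42)), (231, np.int64(-4), np.int64(-1), np.int64(38)), (232, np.int64(-5), np.int64(-8), np.int64(33))]
205 [(229, np.int64(-1), np.int64(5), np.int64(40)), (230, np.int64(-3), np.int64(5), np.int64(40)), (231, np.int64(-4), np.int64(1), np.int64(37)), (232, np.int64(-5), np.int64(-7), np.int64(32)), (233, np.int64(-7), np.int64(-8), np.int64(31)), (234, np.int64(-9), np.int64(-8), np.int64(31)), (235, np.int64(-11), np.int64(-8), np.int64(31))]
```

The basket sits within about 1 mm of where kinematics put it. The clip underside is at basket z≈57, so contact should come after about 91 mm of descent. Against the rim, a shift of +0.7 mm along the hook direction is wanted. I'll lower until the lip is just above the rim and look.

```bash
python3 -m jog '0.4 0.7 0 0 0 0 -1;-3 0.7 9.4 0 0 0 -1;-7.8 0.7 22.6 0 0 0 -1;-12.6 0.7 35.8 0 0 0 -1;-17.3 0.7 49 0 0 0 -1;-22.2 0.7 62 0 0 0 -1;-22.2 0.7 62 0 0 0 -1;-22.2 0.7 62 0 0 0 -1'
python3 - <<'E'
from pipe import *
for n in('side','scene'):
    s,d=grab(n,n+'7');u0,v0=dict(side=(205,185),scene=(195,150))[n];x=d['image'][v0:v0+90,u0:u0+80][...,::-1];cv2.imwrite(f'pics/{n}7z.png',cv2.resize(x,None,fx=7,fy=6.6,interpolation=cv2.INTER_CUBIC))
print(s['force'],s['eef_pos'],s['width'])
R0=R.from_euler('xyz',s['tool_rot']).as_matrix();o=s['eef_pos']-19*R0[:,2]-[0,0,102];print(o)
h=np.radians(21.6);hx=np.array([np.cos(h),np.sin(h),0]);hy=np.array([-np.sin(h),np.cos(h),0]);B=np.c_[hx,hy,[0,0,1]]
for n in('side','scene'):
    d=dict(np.load(f'pics/{n}7.npz'));P=cloud(d);Q=(P-o)@B
    m=(np.hypot(P[...,0]-581,P[...,1]-52)<40)&(P[...,2]>66)&(P[...,2]<79)&~((abs(Q[...,0]+1)<21)&(abs(Q[...,1])<14))
    q=P[m];print(n,q.min(0),q.max(0))
    for nm,zl,zh in(('stem',36,52),('lip',40,54)):
        k=(Q[...,2]>zl)&(Q[...,2]<zh)&(abs(Q[...,1])<8)&((abs(Q[...,0])<6) if nm=='stem' else (abs(Q[...,0]-15)<5))
        print(nm,k.sum(),np.percentile(Q[k],[5,50,95],axis=0).T if k.sum()>3 else '')
E
```

```text
clock: 10.88
eef_pos: [598.5, 66.7, 128.6]
tool_rot: [3.141, -0.349, 1.948]
force: [-0.4, -1.5, -0.5]
width: 7.2
[ 0.07  0.25 -0.86] [598.6   66.7  128.88] 7.18646529955186
[600.98  60.66  44.73]
side [547.96  14.89  66.05] [612.43  84.22  76.53]
stem 20 [[-3.43 -2.24  1.7 ]
 [-2.35  5.03  6.15]
 [36.2  43.68 49.75]]
lip 11 [[12.84 13.58 15.69]
 [-3.92  5.15  6.32]
 [42.06 47.41 52.28]]
scene [544.68  13.1   66.04] [609.42  82.47  77.57]
stem 12 [[-5.76 -3.47 -0.25]
 [-3.94 -0.64  3.22]
 [36.51 40.56 48.6 ]]
lip 5 [[10.84 13.39 16.5 ]
 [-4.72 -3.22 -1.19]
 [41.8  45.33 51.88]]
```

View pics/side7z.png

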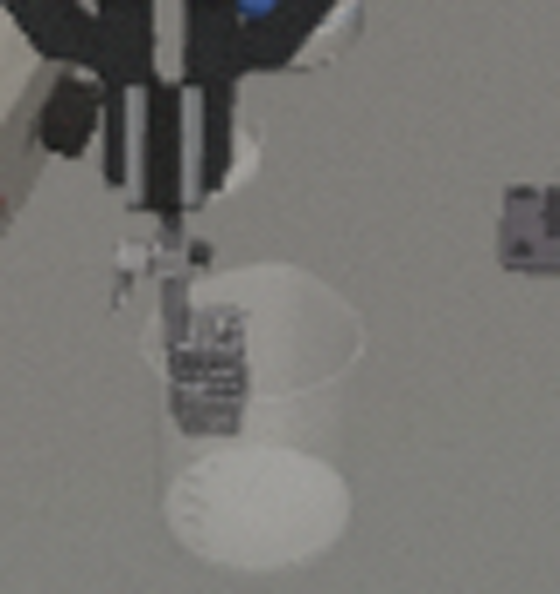

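View pics/scene7z.png

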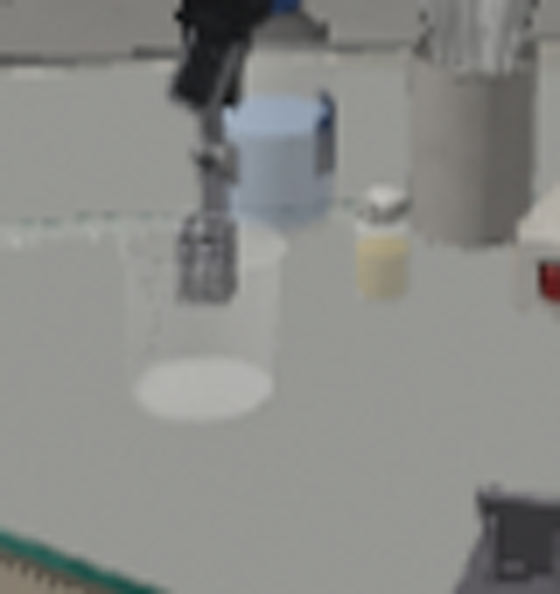

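In the side view the basket is inside the mouth, with the lip at crop (120,290) above the far rim and the stem just inside it. The stem is within about 0.6 mm of target. I'll lower on so the lip passes outside the rim.

```bash
python3 -m jog '-1 -0.3 2.8 0 0 0 -1;-2 -0.3 5.6 0 0 0 -1;-3.1 -0.3 8.5 0 0 0 -1;-4.1 -0.3 11.3 0 0 0 -1;-4.1 -0.3 11.3 0 0 0 -1'; python3 -m jog '-0.7 0 1.9 0 0 0 -1;-1.4 0 3.8 0 0 0 -1;-2 0 5.6 0 0 0 -1;-2 0 5.6 0 0 0 -1';  python3 - <<'E'
from pipe import *
for n in('side','scene'):
    s,d=grab(n,n+'8');u0,v0=dict(side=(205,185),scene=(195,150))[n];x=d['image'][v0:v0+90,u0:u0+80][...,::-1];cv2.imwrite(f'pics/{n}8z.png',cv2.resize(x,None,fx=7,fy=6.6,interpolation=cv2.INTER_CUBIC))
    print(s['force'],s['torque'],s['eef_pos'])
E
```

```text
clock: 11.6
eef_pos: [597.6, 66.6, 116.0]
tool_rot: [-3.141, -0.349, 1.948]
force: [0.6, -0.1, -1.8]
width: 7.3
clock: 12.1
eef_pos: [597.7, 66.6, 110.3]
tool_rot: [-3.141, -0.349, 1.948]
force: [0.1, 0.2, -0.7]
width: 7.1
[ 0.14  0.25 -0.68] [-0.42 -0.17  0.03] [597.72  66.62 110.25]
[ 0.52 -0.38 -0.29] [-0.36 -0.18  0.  ] [597.81  66.64 110.38]
```

View pics/side8z.png

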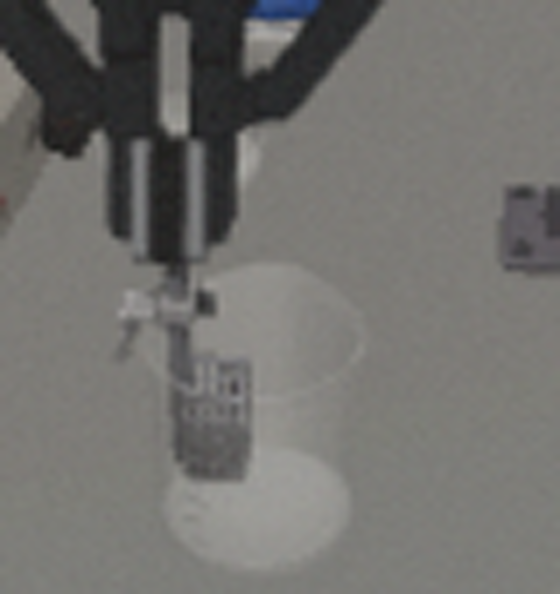

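View pics/scene8z.png

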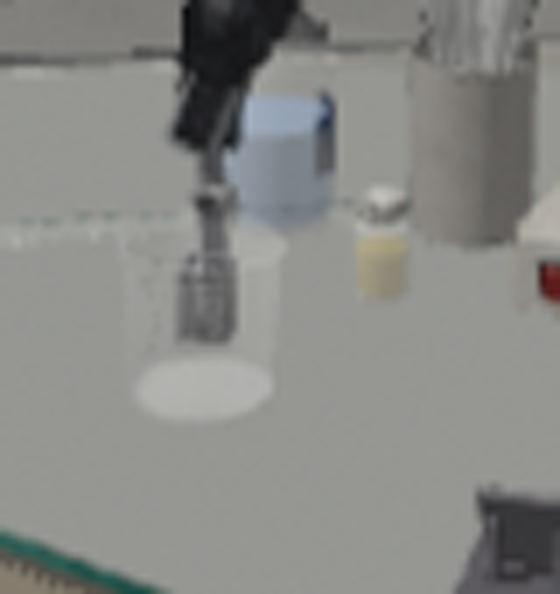

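The lip has gone down outside the rim without force, and the beaker has not moved. Now fine steps to feel the contact.

```bash
python3 -m jog '-0.3 0 0.9 0 0 0 -1;-0.7 0 1.9 0 0 0 -1;-1 0 2.8 0 0 0 -1;-1 0 2.8 0 0 0 -1'|grep -E 'force|eef'; python3 -m jog '-0.2 0 0.5 0 0 0 -1;-0.3 0 0.9 0 0 0 -1;-0.3 0 0.9 0 0 0 -1'|grep -E 'force|eef';python3 -m jog '-0.2 0 0.5 0 0 0 -1;-0.3 0 0.9 0 0 0 -1;-0.3 0 0.9 0 0 0 -1'|grep -E 'force|eef'
```

```text
eef_pos: [597.8, 66.6, 107.4]
force: [0.2, -0.5, -0.2]
eef_pos: [597.8, 66.7, 106.5]
force: [0.3, 0.1, -1.3]
eef_pos: [597.8, 66.7, 105.5]
force: [1.0, -0.7, -0.6]
```

```bash
python3 -m jog '-0.2 0 0.5 0 0 0 -1;-0.3 0 0.9 0 0 0 -1;-0.3 0 0.9 0 0 0 -1'|grep -E 'force|eef'; python3 -m jog '-0.2 0 0.5 0 0 0 -1;-0.3 0 0.9 0 0 0 -1;-0.3 0 0.9 0 0 0 -1'|grep -E 'force|eef'
```

```text
eef_pos: [597.8, 66.8, 104.6]
force: [-0.0, -0.8, -1.3]
eef_pos: [597.8, 66.7, 103.6]
force: [0.3, -0.3, -1.0]
```

```bash
python3 -m jog '-0.2 0 0.5 0 0 0 -1;-0.2 0 0.5 0 0 0 -1;-0.2 0 0.5 0 0 0 -1'|grep -E 'force|eef'; python3 -m jog '-0.2 0 0.5 0 0 0 -1;-0.2 0 0.5 0 0 0 -1;-0.2 0 0.5 0 0 0 -1'|grep -E 'force|eef'
python3 - <<'E'
from pipe import *
s,d=grab('side','side9');u0,v0=205,185;x=d['image'][v0:v0+90,u0:u0+80][...,::-1];cv2.imwrite('pics/side9z.png',cv2.resize(x,None,fx=7,fy=6.6,interpolation=cv2.INTER_CUBIC))
print(s['force'],s['torque'])
E
```

```text
eef_pos: [597.8, 66.7, 103.2]
force: [0.5, 0.6, -1.0]
eef_pos: [597.8, 66.7, 102.6]
force: [-0.1, -1.3, -1.2]
[-0.08 -1.28 -1.16] [-0.4  -0.15 -0.01]
```

View pics/side9z.png

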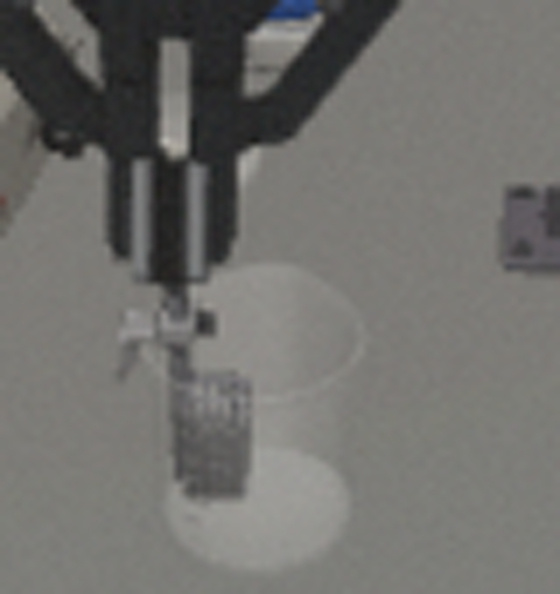

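Still no contact. The clip bar is close to the rim, at crop (140,325) against (150,340). Continuing in 0.5 mm steps.

```bash
for i in 1 2; do :; done; python3 -m jog '-0.2 0 0.5 0 0 0 -1;-0.2 0 0.5 0 0 0 -1;-0.2 0 0.5 0 0 0 -1'|grep -E 'force|eef'; python3 -m jog '-0.2 0 0.5 0 0 0 -1;-0.2 0 0.5 0 0 0 -1;-0.2 0 0.5 0 0 0 -1'|grep -E 'force|eef'; python3 -m jog '-0.2 0 0.5 0 0 0 -1;-0.2 0 0.5 0 0 0 -1;-0.2 0 0.5 0 0 0 -1'|grep -E 'force|eef'
```

```text
eef_pos: [597.9, 66.7, 102.1]
force: [1.1, -0.5, -0.1]
eef_pos: [598.0, 66.8, 101.8]
force: [-0.7, 0.1, 1.9]
eef_pos: [598.3, 66.9, 101.5]
force: [0.2, 0.3, 5.1]
```

Contact felt: force z went from −1 to +5 N at TCP z 101.5. I'll ease back to about 2 N and check before opening.

```bash
python3 -m jog '0.1 0 -0.4 0 0 0 -1;0.1 0 -0.4 0 0 0 -1;0.1 0 -0.4 0 0 0 -1'
python3 - <<'E'
from pipe import *
for n in('side','scene'):
    s,d=grab(n,n+'10');u0,v0=dict(side=(205,185),scene=(195,150))[n];x=d['image'][v0:v0+90,u0:u0+80][...,::-1];cv2.imwrite(f'pics/{n}10z.png',cv2.resize(x,None,fx=7,fy=6.6,interpolation=cv2.INTER_CUBIC))
    print(s['force'],s['torque'],s['eef_pos'])
E
```

```text
clock: 16.5
eef_pos: [598.0, 66.7, 101.6]
tool_rot: [3.141, -0.349, 1.948]
force: [0.1, -0.1, 5.1]
width: 7.2
[ 0.06 -0.14  5.07] [ 0.12 -0.19 -0.06] [598.03  66.74 101.59]
[0.6  0.05 5.37] [ 0.09 -0.22 -0.06] [598.01  66.77 101.54]
```

View pics/side10z.png

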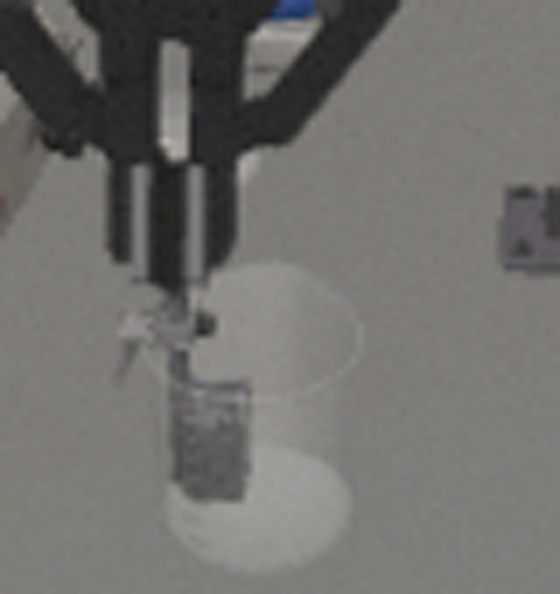

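View pics/scene10z.png

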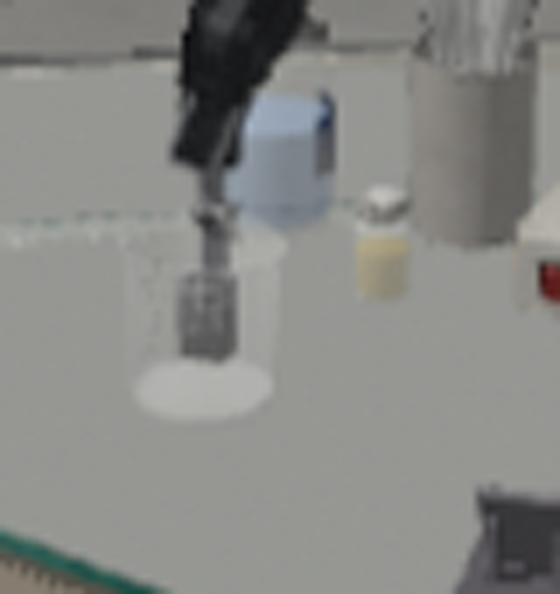

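The clip rests on the rim with the lip outside and the basket clear of the floor. I'll ease a bit more, then open gently.

```bash
python3 -m jog '0.1 0 -0.3 0 0 0 -1;0.1 0 -0.3 0 0 0 -1;0.1 0 -0.3 0 0 0 -1' | grep force; python3 -m jog '0 0 0 0 0 0 -0.8;0 0 0 0 0 0 -0.7;0 0 0 0 0 0 -0.6;0 0 0 0 0 0 -0.5;0 0 0 0 0 0 -0.4;0 0 0 0 0 0 -0.4'
python3 - <<'E'
from pipe import *
for n in('side','wrist'):
    s,d=grab(n,n+'11');u0,v0=dict(side=(205,165),wrist=(180,180))[n];x=d['image'][v0:v0+110,u0:u0+130][...,::-1];cv2.imwrite(f'pics/{n}11z.png',cv2.resize(x,None,fx=5,fy=5,interpolation=cv2.INTER_CUBIC))
    print(s['force'],s['width'])
E
```

```text
force: [0.2, 0.6, 4.4]
clock: 17.73
eef_pos: [597.9, 66.6, 101.7]
tool_rot: [-3.142, -0.349, 1.948]
force: [-0.4, -0.9, -0.5]
width: 25.7
[-0.44 -0.86 -0.51] 25.701095040992946
[ 0.02  0.45 -0.03] 25.665725172147475
```

View pics/side11z.png

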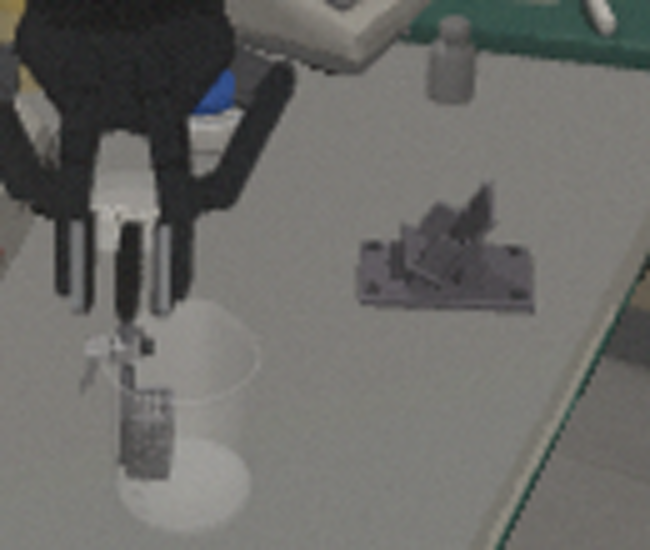

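View pics/wrist11z.png

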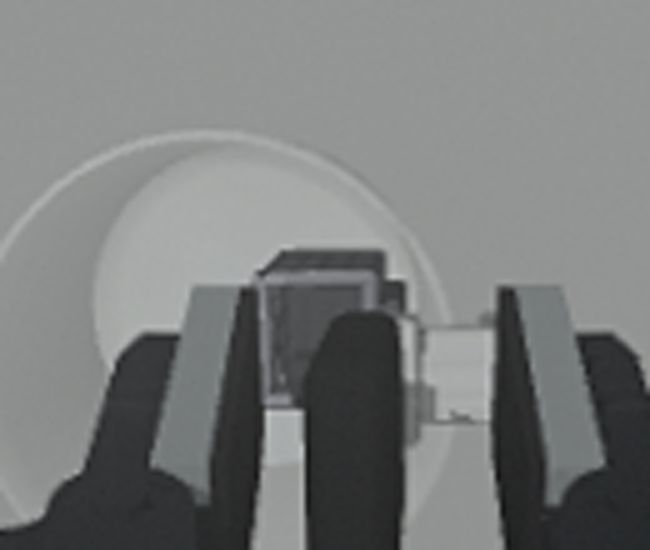

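The fingers are open with the grip free between them, the basket is hanging, and the clip spans the rim. Retreating along the tool axis.

```bash
python3 -m jog '0 0 -5 0 0 0 -0.4;0 0 -15 0 0 0 -0.4;0 0 -28 0 0 0 -0.4;0 0 -42 0 0 0 -0.4;0 0 -60 0 0 0 -0.4;0 0 -80 0 0 0 -0.4;0 0 -100 0 0 0 -0.4;0 0 -110 0 0 0 -0.4'
python3 - <<'E'
from pipe import *
for n in('side','scene'):
    s,d=grab(n,n+'12');u0,v0=dict(side=(180,165),scene=(180,130))[n];x=d['image'][v0:v0+110,u0:u0+130][...,::-1];cv2.imwrite(f'pics/{n}12z.png',cv2.resize(x,None,fx=5,fy=5,interpolation=cv2.INTER_CUBIC))
    P=cloud(d);m=(np.hypot(P[...,0]-596,P[...,1]-58)<35)&(P[...,2]<140)&(P[...,2]>95)&(d['image'].max(-1)<70)
    print(n,m.sum(),P[m].mean(0),P[m].min(0),P[m].max(0))
    m=(np.hypot(P[...,0]-581,P[...,1]-52)<42)&(P[...,2]>66)&(P[...,2]<77);print('beaker',P[m].min(0),P[m].max(0))
print(s['force'],s['clock'])
grab('wrist','wrist12')
E
```

```text
clock: 18.82
eef_pos: [612.6, 30.8, 206.9]
tool_rot: [3.139, -0.348, 1.948]
force: [1.1, 0.5, 0.0]
width: 25.8
side 82 [593.8   67.55 120.53] [589.08  51.46  99.66] [601.81  73.   132.57]
beaker [548.34  15.31  66.16] [612.21  84.69  76.72]
scene 82 [593.73  56.79 117.54] [586.99  45.3  100.58] [600.66  68.26 133.11]
beaker [546.68  14.    66.01] [611.84  83.66  76.93]
[ 0.84 -0.13  0.09] 18.875
```

View pics/side12z.png

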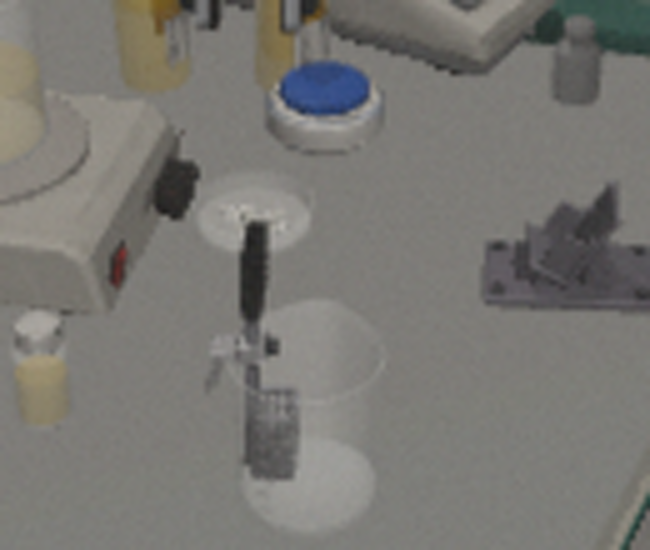

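View pics/scene12z.png

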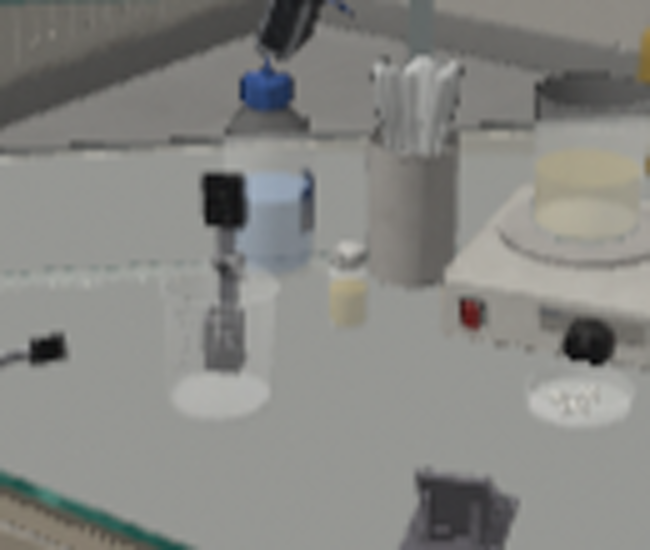

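View pics/wrist12.png

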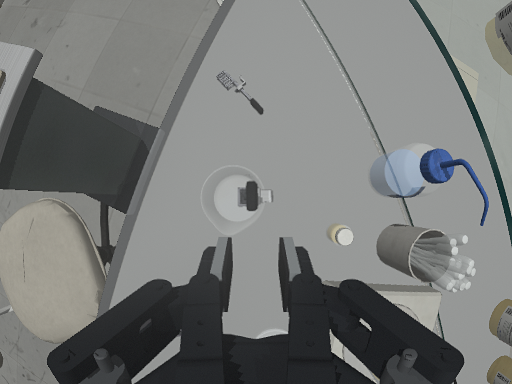

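The basket hangs in the beaker with the clip over the rim, and the beaker extents are unchanged. I'll let it settle for a second, check it is still, and hand in.

```bash
python3 -m jog '0 0 -20 0 0 0 -0.4;0 0 -30 0 0 0 -0.4;0 0 -30 0 0 0 -0.4;0 0 -30 0 0 0 -0.4;0 0 -30 0 0 0 -0.4;0 0 -30 0 0 0 -0.4;0 0 -30 0 0 0 -0.4;0 0 -30 0 0 0 -0.4'
python3 - <<'E'
from pipe import *
for n in('side','scene'):
    s,d=grab(n,n+'13');P=cloud(d);m=(np.hypot(P[...,0]-596,P[...,1]-58)<35)&(P[...,2]<140)&(P[...,2]>95)&(d['image'].max(-1)<70)
    print(n,m.sum(),P[m].mean(0))
    q=P[m];h=np.radians(21.6);t=(q[:,0]-596)*np.cos(h)+(q[:,1]-58)*np.sin(h);print('lean deg in hook plane',np.degrees(np.arctan(np.polyfit(q[:,2],t,1)[0])))
    a=cv2.imread(f'pics/{n}12.png').astype(int)-cv2.imread(f'pics/{n}13.png');print('diff px near beaker',(abs(a).max(-1)[180:280,190:270]>40).sum())
E
```

```text
clock: 19.98
eef_pos: [615.5, 22.1, 233.2]
tool_rot: [-3.142, -0.349, 1.948]
force: [0.8, -0.5, 0.1]
width: 25.8
side 84 [593.79  67.65 120.2 ]
lean deg in hook plane -2.3643300584018836
diff px near beaker 0
scene 82 [594.09  57.1  117.34]
lean deg in hook plane -5.15968756231153
diff px near beaker 0
```

Still and stable, with only a few degrees of settling lean from the slot play.

```bash
python3 -c "
from cell import ctrl
print(ctrl.finish_job())"
```

```text
the job is handed in; nothing more can be done
None
```

The basket is hanging in the empty beaker with its clip over the plain part of the rim, and I handed the job in at about 20 s.

- **Pick-up:** I pinched the black grip across its thickness and drew the basket out along its own axis. The fingers were tilted about 20° within the grip's plane, not straight down the stem. The straight pose ran into the q5 and q6 joint limits on my first approach, which stopped short in free air.
- **Placing:** I lowered the basket until the clip landed on the rim. The vertical force rose from about −1 N to +5 N. I eased back to about 4 N (I had aimed for 2 N), then opened the fingers and backed off.
- **Last checks:** Both outside cameras show the clip over the rim with the lip outside, the basket clear of the bottom, and the beaker where it was to within about 1 mm. Two pictures more than 1 s apart showed no movement.
- **What disagreed:** The basket leans slightly inward from play in the slot. The two cameras read this as about 2° and 5°.
- **Other objects:** I saw nothing else disturbed, but I checked the other objects only by eye in the pictures.

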